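# Free the ratchet pawl with a rod and lower the reservoir lift

### The arm

A 6-joint arm with a two-finger parallel gripper is mounted at the origin on the work surface. World frame = base frame: x ahead of the robot, y to its left, z up, the work surface at z = 0. Lengths are in m, angles in degrees, forces in N, time in s.
With the tool pointing down it reaches from about 0.25 to 0.775 m from the base axis. Payload 4 kg.
Tool frame: the origin (TCP) lies midway between the tips of the shut fingers; the grasp point (between the pads) lies manip.tcp_to_grasp behind it (manip.tcp_to_grasp is the distance from the TCP to the grasp point, in m); z points along the fingers, y is the direction in which the jaws open and shut (so a half turn about z gives the same grasp; the last joint's range is limited). The gripper opens to 85 mm and grips with 20 to 120 N. Pads are 22 mm wide; open, the fingers measure 114 mm over their backs; the gripper's body (76 mm by 85 mm) begins 54 mm behind the grasp point. The pads swing forward as they close: fully open they stand 13 mm farther back than shut.
Start: joints at [68.004, 4.996, 78.535, -0, 96.463, -5.907], TCP at [0.152, 0.528, 0.198] pointing down, gripper open.
Joint ranges: [-177.83, 177.83], [-43.37, 116.18], [15.69, 146.23], [-61.86, 241.86], [9.47, 152.12], [-147.06, 147.06]. Speed limits (degrees/s): [159.86, 159.86, 180, 180, 180, 180].

### API

Orientations are given as a 3x3 rotation matrix whose columns are the frame's x, y, z axes.
In Python, from station import manip, eyes, job gives the robot as it stands.
- The arm moves only by the tool play_rows, never from a script. Its arguments are lists of equal length, an entry for each row: "travel": the shift along the world's x, y, z in mm, a list of three; "dr": the turn, a rotation vector about the world's x, y, z in degrees, a list of three; "fingers": the closure, from 0 (fully open) to 1 (shut). A call has 1 to 12 rows; each row is the pose to reach, as a shift and turn from the pose commanded when the call began; what a row does not reach only later rows make up. A row lasts 1/8 s, in which the tool goes at most 62.5 mm and 10.7 degrees, less where a joint would pass 70% of its speed; a pose out of reach is approached as far as the arm can. A call with a gripper value outside its range is refused whole. The fingers move at their own pace and stop on an object; "force" is the grip in N (left out, the last holds). Time passes only in rows, so rows that repeat a pose let the fingers close. It gives the time, the measured TCP pose, the force and the opening at its end, in the units of the state.
- manip.state(): the state, without advancing time (a new reading comes with each control period).
- eyes.get_image(name): name is "side" or "top"; returns a dict with "pixels" (480x640x3 uint8, blue, green, red), "K" (3x3 intrinsics, pixels), "dist" ([k1, k2, p1, p2, k3] as OpenCV has them; the pictures are not rectified), "rvec" (rotation vector, rad) and "tvec" (3), from world to camera coordinates, as OpenCV has them. Camera axes: x right, y down, z forward; pixel columns grow to the right and rows downward; lengths in m; the calibration is good to about 2 mm. A picture is of the moment at which its call begins. There is no depth.
- job.job_done(): hands the job in, once; it reports no verdict.
The state is a dict: "clock": time; "joints": joint angles; "dq": joint speeds; "joint_torque": joint torques, N m; "tool_pos": TCP position; "tool_rot": TCP orientation; "ft_force": force on the tool from outside, world axes, zero at the start; "torque": the same for the moment, N m; "finger_gap": opening from 0.0 (shut) to 1.0 (fully open).
Only numpy, scipy, OpenCV 4.12 (cv2) and the standard library are available. Lean on these libraries where they do the work, as an engineer would, in place of code of your own. Each camera call takes 0.05 s, during which the arm holds its last target.

### The job

The reservoir bottle has to come down for refilling. Draw the release rod straight up out of its light stand so that the stand stays upright and where it is, slip the rod's tip under the pawl of the ratchet lift and flick the pawl over so that it stays thrown back (touch the pawl only with the rod, not the gripper, and do not force it), lay the rod flat in the metal tray, and press the bottle carriage gently down until it rests on its stop collar, with the pawl still thrown back. Leave the lift's neighbours - bottle, tin and slide box - alone.

Things in the scene. Friction and masses are not known exactly. Their poses are not given: they have to be found in the camera images.
- rod: Release rod, 170 mm, 70 g: round steel shaft 8 mm in diameter from its tip to 100 mm, then a black square grip 14 x 14 mm up to 170 mm. Round-ended; origin at the very tip; z runs from tip to grip, x and y square to the grip's flats. Starts upright in its stand, tip down, 10 mm above the bench.
- holder: The rod's stand: light free-standing white plastic block, 54 x 54 mm, 70 mm high, only 60 g, with a blind hole 10.5 mm wide and 60 mm deep at its centre in which the rod stands. Origin at the centre of its underside, z up. A sideways pull tips or drags it.
- stand: Ratchet lift, fixed: grey base plate 200 x 240 x 12 mm (centred x=10, y=-15 mm), 30 mm square column 290 mm high at x=30, y=-30, steel post (14 x 22 mm, top z=67) at x=-20, y=45 carrying the pawl's pin. Origin on the bench, z up, -x is the open front facing the robot. The rack's teeth point to +y, tips at y=8, x from -27 to -13 mm.
- pawl: Steel pawl: bar 14 mm wide (stand's x), 12 thick, 70 long, 120 g. Origin on its pin (stand x=-20, y=45, z=75 mm), which runs along the stand's x. Engaged, its frame equals the stand's and it leans to -y, 50 deg above level, nose under a tooth. It turns nose up about -x; lifting takes about 1 N at mid-length. Upright after 40 deg; let go sooner, it falls back.
- pawl_nose (a point): Centre of the pawl's nose end, 70 mm from the pin. Engaged: stand y=0, 129 mm above the bench; it then blocks the carriage from going down. Pushed past upright, it falls by its own weight to a stop 97 deg from engaged and stays: stand y=104 mm, 113 mm above the bench.
- carriage: Bottle carriage sliding vertically on the column: black sleeve 50 x 50 x 80 mm, toothed rack, press pad in front, shelf behind with a clamped white bottle. 0.5 to 0.8 kg. Origin: the stand's x, y, at the height of the sleeve's underside (122 to 130 mm at start). Stiff slide: stays where left; 3 to 8 N on the pad moves it down once the pawl is clear.
- press_pad (a point): Centre of the top face of the black press pad, 50 x 50 x 8 mm, at x=-50, y=-80 mm of the stand, 70 mm above the sleeve's underside. The rack, 55 mm to its +y side, reaches 35 mm above it; column and bottle are at least 60 mm behind its centre, the bottle up to 75 mm above it, the column up to 180 mm when the carriage is down.
- collar: Aluminium stop collar with a rubber-faced top, 52 x 52 x 18 mm, clamped immovably on the column below the sleeve, at a height that varies. Origin at the centre of its top face, on which the sleeve's underside comes to rest (45 to 70 mm above the bench).
- tray: Open steel tray fast on the bench, 260 x 140 mm, 30 mm high, walls and floor 4 mm. Origin at the centre of its underside; x along its length, z up.
- wash_bottle: Bystander: white bottle, 64 mm in diameter, 150 mm high, origin at the centre of its underside.
- tin: Bystander: tin, 80 mm in diameter, 95 mm high, origin at the centre of its underside.
- slide_box: Bystander: grey plastic box, 80 x 50 x 30 mm, origin at the centre of its underside.
- pawl_gap (a point): Point in the empty space under the engaged pawl, in the plane of the pawl's front face (stand x=-27, y=15.5, z=90 mm). At this height the pawl's underside is at y=25 and, higher up, the rack's tooth tips at y=8 mm. Open to the front (-x) and below, nothing stands before it. A rod here, moved up and to +y round the pin, lifts the pawl. Axes as the stand's.
Things that resemble listed ones, but are neither listed nor needed, are in the scene too. What is meant by the rod is not yellow, and is the larger of those in its own colour. Leave any red look-alike of the holder alone.

How it is judged (in metres and radians):
On the way, in this order (a step that is already met when the one before it is completed fails the run):
1. the rod is drawn clear of its stand, which stays upright (z of rod in the frame of holder above 0.072 m and angle between holder's own z axis and vertical below 0.1 rad), for 0.1 s.
2. the pawl is thrown back past upright while the carriage is still up (y of pawl_nose in the frame of stand above 0.085 m and z of carriage in the frame of stand above 0.1 m), for 0.2 s.
3. the carriage is down on its collar, the pawl still thrown back (z of carriage in the frame of collar below 0.003 m and y of pawl_nose in the frame of stand above 0.085 m), for 0.2 s.
At the end, for the whole second after the job is handed in: Carriage at rest on its collar (gap under 3 mm); pawl thrown back (nose over 40 mm to +y of its pin); rod at rest in the tray, within 0.11 rad of level, tip inside the walls and below 30 mm; the rod's stand upright (0.1 rad), within 30 mm of its start (all of step 3 and linear speed of carriage below 0.01 m/s and z of rod in the frame of tray below 0.03 m and angle between rod's own z axis and vertical above 1.46 rad and x of rod in the frame of tray between -0.13 and 0.13 m and y of rod in the frame of tray between -0.07 and 0.07 m and linear speed of rod below 0.02 m/s and angle between holder's own z axis and vertical below 0.1 rad and distance of holder from where it was at the start of the episode below 0.03 m); the robot touches nothing.
It fails at once if the gripper touches the pawl (contact force between any of the fingers, the arm and pawl above 0.5 N).
It fails at once if the pawl is forced (over 20 N from the rod) (contact force between rod and pawl above 20 N).
It fails at once if the carriage is pressed harder than 60 N (contact force between the fingers and carriage above 60 N).
It fails at once if the rod's stand tips (over 0.35 rad) (angle between holder's own z axis and vertical above 0.35 rad).
It fails at once if a bystander is shifted by more than 30 mm or tipped (distance of any of wash_bottle, tin, slide_box from where it was at the start of the episode above 0.03 m or angle between any of wash_bottle, tin, slide_box's own z axis and vertical above 0.3 rad).
It also fails if it takes over 64 s, if anything falls off the work surface, if the arm or the gripper's body presses on something with over 40 N, if the wrist force passes 120 N, or if a joint passes its speed limit or range.

## Working session

There is one attempt and no reset: what is moved stays moved. The work goes in short steps, Python scripts to look and compute and a tool call to move; the robot and the scene stay as the last step left them, time stands still between calls to the robot, and variables do not carry over. Pictures are saved under pics/ and viewed, and the job is handed in when it is done.

Besides the shell and the picture viewer there is one more tool, called after ">>>" as name(argument=value, ...), one argument or row to a line, values as JSON. play_rows: Moves the arm, as the interface text tells. Its arguments: {"type":"object","properties":{"travel":{"type":"array"},"dr":{"type":"array"},"fingers":{"type":"array"},"force":{"type":"number"}},"required":["travel","dr","fingers"]}

```bash
ls; mkdir -p pics
cat > h.py <<'E'
import numpy as np, cv2
from station import manip, eyes, job
def snap(n,tag):
    im=eyes.get_image(n); cv2.imwrite(f'pics/{tag}.png',im['pixels']); np.save(f'pics/{tag}.npy',im,allow_pickle=True); return im
def load(tag): return np.load(f'pics/{tag}.npy',allow_pickle=True).item()
def ray(im,uv):
    p=cv2.undistortPoints(np.array([[uv]],float),np.array(im['K']),np.array(im['dist']))[0,0]
    R=cv2.Rodrigues(np.array(im['rvec'],float))[0]; t=np.array(im['tvec'],float).ravel()
    c=-R.T@t; d=R.T@np.array([p[0],p[1],1]); return c,d/np.linalg.norm(d)
def onz(im,uv,z):
    c,d=ray(im,uv); return c+d*(z-c[2])/d[2]
def tri(im1,a,im2,b):
    c1,d1=ray(im1,a);c2,d2=ray(im2,b)
    A=np.stack([d1,-d2],1); s=np.linalg.lstsq(A,c2-c1,rcond=None)[0]
    p,q=c1+s[0]*d1,c2+s[1]*d2; return (p+q)/2,np.linalg.norm(p-q)
def proj(im,P):
    return cv2.projectPoints(np.array(P,float).reshape(-1,3),np.array(im['rvec'],float),np.array(im['tvec'],float),np.array(im['K']),np.array(im['dist']))[0].reshape(-1,2)
E
python3 - <<'E'
from h import *
for n in('side','top'):
    im=snap(n,n+'0'); c,d=ray(im,(320,240)); print(n,c,d)
print(manip.state(), manip.tcp_to_grasp)
E
```

```text
pics
side [ 0.13370797 -0.77557889  0.67636341] [ 0.40646702  0.73947419 -0.53662137]
top [ 0.4953443  -0.0337221   1.18940486] [ 0.0796651   0.01310604 -0.99673552]
{'clock': 0.1, 'joints': array([ 6.80041321e+01,  5.03899369e+00,  7.86176769e+01, -2.31438438e-03,
        9.64629713e+01, -5.90715398e+00]), 'dq': array([ 0.04677176, -0.064037  , -0.17324941, -0.00884224,  0.06427977,
       -0.11543344]), 'joint_torque': array([ 2.34562518e-03, -3.53011107e+01, -3.14220607e+01, -2.41334637e-04,
        7.93253974e-03, -1.97969086e-06]), 'tool_pos': array([0.15223974, 0.52796524, 0.19660286]), 'tool_rot': array([[-9.60832447e-01,  2.77128947e-01, -7.44877269e-04],
       [ 2.77129893e-01,  9.60830482e-01, -1.95118213e-03],
       [ 1.74971736e-04, -2.08118686e-03, -9.99997819e-01]]), 'ft_force': array([-0.06081938,  0.05839744,  0.23435664]), 'torque': array([0.01384431, 0.01440553, 0.02973855]), 'finger_gap': 0.9983331724263986} 0.0187
```

View pics/side0.png

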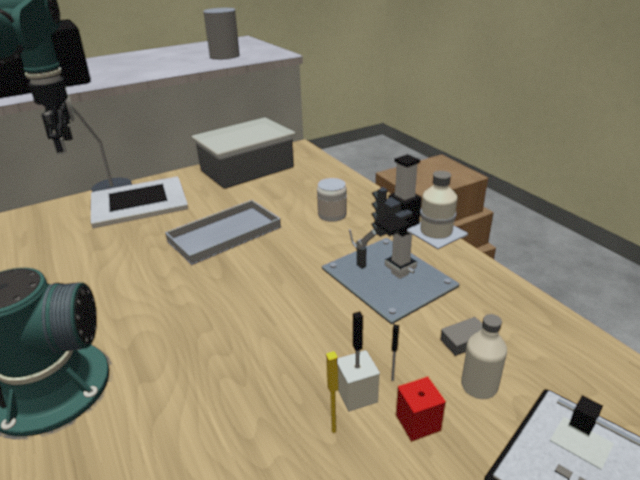

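View pics/top0.png

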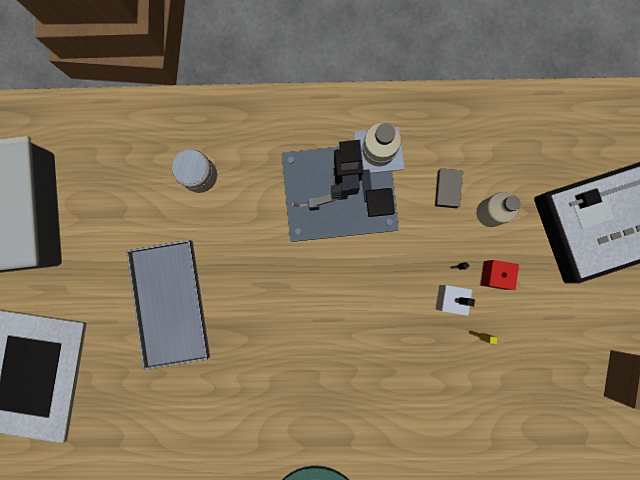

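Candidates for the rod:
- black rod in the white block: side (358,335), top (465,301)
- smaller black rod: side (395,350), top (461,266)
- yellow rod: side (333,390), top (485,338)

Candidates for the stand are the white block at side (358,380) and the red one at side (420,408). By the description I choose the larger black rod in the white block. Next I'll check it in a close crop.

Run:
```python
from h import *
a=load('side0')['pixels'][300:440,310:460]; b=load('top0')['pixels'][240:360,420:540]
c=load('side0')['pixels'][150:330,310:480]; d=load('top0')['pixels'][110:250,270:410]
cv2.imwrite('pics/c1.png',np.hstack([cv2.resize(x,(400,400),interpolation=2) for x in(a,b)]))
cv2.imwrite('pics/c2.png',np.hstack([cv2.resize(x,(400,400*x.shape[0]//x.shape[1]),interpolation=2)[:400] for x in(c,d)]))
```

```text
(no output)
```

View pics/c1.png

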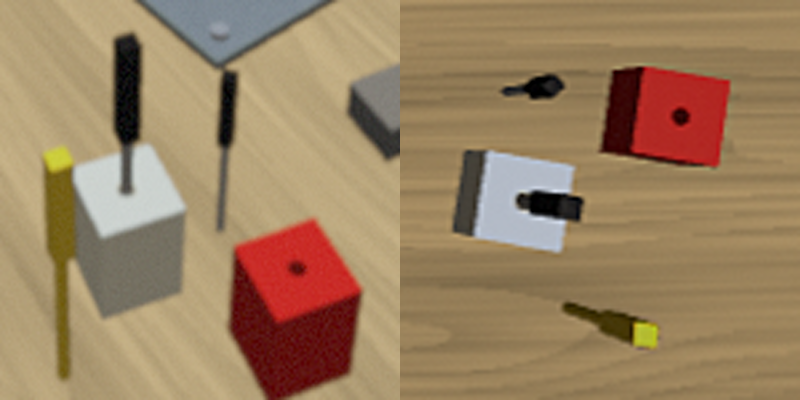

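View pics/c2.png

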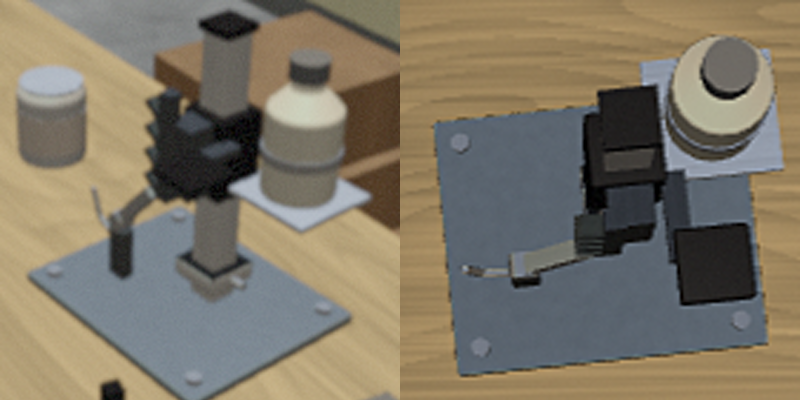

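The crops confirm the choice: a large black-gripped steel rod in the white block. The small black and yellow rods stand separately. Now I'll measure poses.

Run:
```python
from h import *
T=load('top0');S=load('side0')
def quad(mask,box,name):
    m=np.zeros_like(mask);x0,y0,x1,y1=box;m[y0:y1,x0:x1]=mask[y0:y1,x0:x1]
    m=cv2.morphologyEx(m,cv2.MORPH_CLOSE,np.ones((7,7)))
    cs=cv2.findContours(m,cv2.RETR_EXTERNAL,cv2.CHAIN_APPROX_NONE)[0]
    c=max(cs,key=cv2.contourArea); h=cv2.convexHull(c)
    for e in np.linspace(1,15,60):
        q=cv2.approxPolyDP(h,e,True)
        if len(q)<=4:break
    r=cv2.minAreaRect(c)
    print(name,cv2.contourArea(c)); return q[:,0].astype(float),cv2.boxPoints(r)
def show(im,q,z):
    P=np.array([onz(im,p,z) for p in q]);print((P[:,:2]*1000).round(1).tolist(),'ctr',(P.mean(0)*1000).round(1)[:2])
    e=np.roll(P,-1,0)-P;print('  edges',(np.linalg.norm(e,axis=1)*1000).round(1),'ang',np.degrees(np.arctan2(e[:,1],e[:,0])).round(1))
for nm,im,box in(('top',T,(430,280,480,320)),('side',S,(330,345,385,412))):
    px=im['pixels'];g=px.min(2);hsv=cv2.cvtColor(px,cv2.COLOR_BGR2HSV)
    print(nm,px[295,450] if nm=='top' else px[372,345])
    m=((g>185)).astype(np.uint8)*255
    q,b=quad(m,box,'holder '+nm);show(im,q,.07);show(im,b,.07)
hsv=cv2.cvtColor(T['pixels'],cv2.COLOR_BGR2HSV)
print('plate px',hsv[220,330],'tray',hsv[300,170],'wood',hsv[300,300])
m=((hsv[...,0]>95)&(hsv[...,0]<125)&(hsv[...,1]>30)).astype(np.uint8)*255
q,b=quad(m,(270,140,405,250),'plate');show(T,q,.012);show(T,b,.012)
m=cv2.inRange(hsv,(95,8,0),(130,255,255))
q,b=quad(m,(115,230,220,380),'tray');show(T,q,.03);show(T,b,.03)
```

```text
top [198 187 179]
holder top 15.5
[[463.5, -326.0], [449.5, -298.9], [455.7, -290.9], [465.8, -301.5]] ctr [ 458.6 -304.3]
  edges [30.5 10.1 14.6 24.6] ang [117.3  52.2 -46.3 -95.4]
[[459.4, -289.0], [475.4, -320.0], [463.5, -326.0], [447.5, -295.1]] ctr [ 461.4 -307.5]
  edges [34.8 13.3 34.8 13.3] ang [ -62.6 -153.3  117.3   26.9]
side [208 211 204]
holder side 731.0
[[484.1, -278.8], [475.5, -328.0], [425.2, -318.3], [436.6, -270.3]] ctr [ 455.4 -298.8]
  edges [49.9 51.2 49.3 48.3] ang [-99.9 169.1  76.7 -10.1]
[[435.1, -268.4], [495.9, -278.7], [474.9, -329.4], [417.9, -318.6]] ctr [ 456.  -298.8]
  edges [61.6 54.9 58.1 53.1] ang [  -9.6 -112.4  169.3   71. ]
plate px [105  46 110] tray [110  35 133] wood [ 18 104 171]
plate 8304.5
[[798.6, -198.0], [611.5, -187.0], [590.2, 45.4], [784.7, 64.1]] ctr [696.2 -68.9]
  edges [187.4 233.3 195.3 262.5] ang [176.6  95.2   5.5 -87. ]
[[796.4, 67.1], [820.5, -197.6], [613.3, -213.9], [589.1, 46.8]] ctr [704.8 -74.4]
  edges [265.8 207.8 261.8 208.4] ang [ -84.8 -175.5   95.3    5.6]
tray 7763.5
[[589.3, 261.6], [342.8, 221.0], [316.1, 360.7], [569.2, 401.8]] ctr [454.3 311.3]
  edges [249.8 142.2 256.4 141.6] ang [-170.7  100.8    9.2  -81.8]
[[572.9, 407.2], [593.2, 261.0], [336.4, 219.9], [315.7, 363.4]] ctr [454.5 312.9]
  edges [147.7 260.1 145.  260.8] ang [ -82.1 -170.9   98.2    9.7]
```

Run:
```python
from h import *
T=load('top0');S=load('side0')
px=T['pixels'].astype(float); d=cv2.GaussianBlur(px,(3,3),0); D=d[...,2]-d[...,0]  # wood: R>B strongly ; plate R<B
def edge(p,q,n,L=6,thr=None):
    # sample profile across line p-q, subpixel crossing at half
    p,q=np.array(p,float),np.array(q,float);t=(q-p)/np.linalg.norm(q-p);nn=np.array([-t[1],t[0]])
    out=[]
    for s in np.linspace(0,1,n):
        c=p+s*(q-p);k=np.arange(-L,L+.1,.25);X=c+k[:,None]*nn
        v=cv2.remap(D.astype(np.float32),X[:,0].astype(np.float32)[None],X[:,1].astype(np.float32)[None],1)[0]
        h=(v[:4].mean()+v[-4:].mean())/2
        i=np.where(np.diff(np.sign(v-h)))[0]
        if abs(v[:4].mean()-v[-4:].mean())>20 and len(i)==1: out.append(c+k[i[0]]*nn+nn*.125)
    return np.array(out)
def fit(im,pts,z):
    P=np.array([onz(im,p,z)[:2] for p in pts])
    for _ in range(3):
        c=P.mean(0);v=np.linalg.svd(P-c)[2][0];r=abs((P-c)@np.array([-v[1],v[0]]));P=P[r<=max(.001,2*np.median(r))]
    print(len(P),'c',(c*1000).round(1),'ang',np.degrees(np.arctan2(v[1],v[0])).round(2),'res',(r.mean()*1000).round(2));return c,v
print('plate L,F,R,B')
fit(T,edge((283.5,158),(291,236),40),.012)
fit(T,edge((296,240.5),(394,231),40),.012)
fit(T,edge((395,190),(398,226),30),.012)
fit(T,edge((287,153),(330,149),30),.012)
print('tray (rim)')
fit(T,edge((135,248),(185,241.5),30),.03)
fit(T,edge((148,368),(205,358),30),.03)
fit(T,edge((129,260),(143,355),30),.03)
fit(T,edge((192,250),(208,350),30),.03)
for nm,(x0,y0,x1,y1),im in(('a',(275,120,410,250),T),):
    cv2.imwrite('pics/z1.png',cv2.resize(im['pixels'][165:245,285:405],(800,533),interpolation=cv2.INTER_CUBIC))
cv2.imwrite('pics/z2.png',cv2.resize(S['pixels'][150:285,340:480],(600,579),interpolation=cv2.INTER_CUBIC))
cv2.imwrite('pics/z3.png',np.hstack([cv2.resize(S['pixels'][305:405,330:400],(400,571),interpolation=2),cv2.resize(T['pixels'][280:320,435:483],(400,333),interpolation=2)][:1]))
cv2.imwrite('pics/z4.png',cv2.resize(T['pixels'][280:320,435:483],(720,600),interpolation=2))
```

```text
plate L,F,R,B
40 c [685.5  56.9] ang -174.7 res 0.17
40 c [598.6 -73. ] ang -84.78 res 0.16
30 c [ 657.8 -186.1] ang -175.28 res 0.21
30 c [791.6   5.4] ang -84.89 res 0.17
tray (rim)
30 c [583.1 329.6] ang -81.07 res 0.19
30 c [326.5 290.5] ang -80.87 res 0.22
30 c [446.5 384.4] ang -171.05 res 0.17
30 c [462.3 239.5] ang -170.94 res 0.16
```

View pics/z1.png

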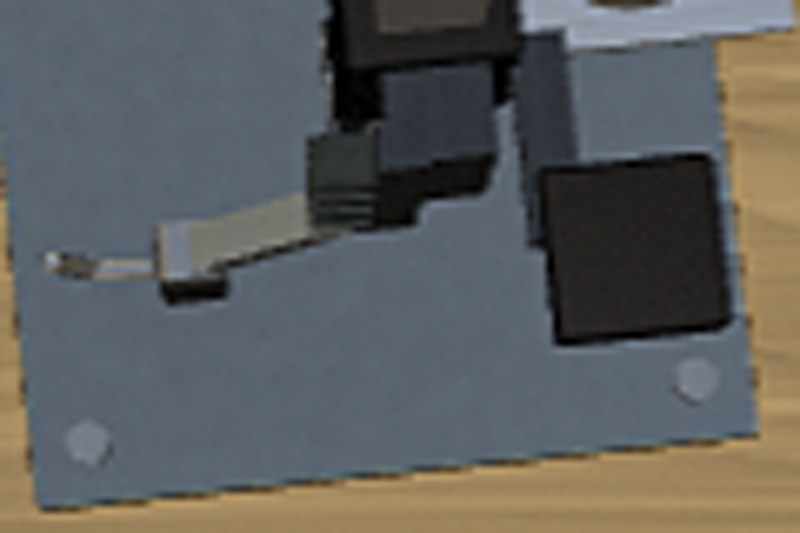

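View pics/z2.png

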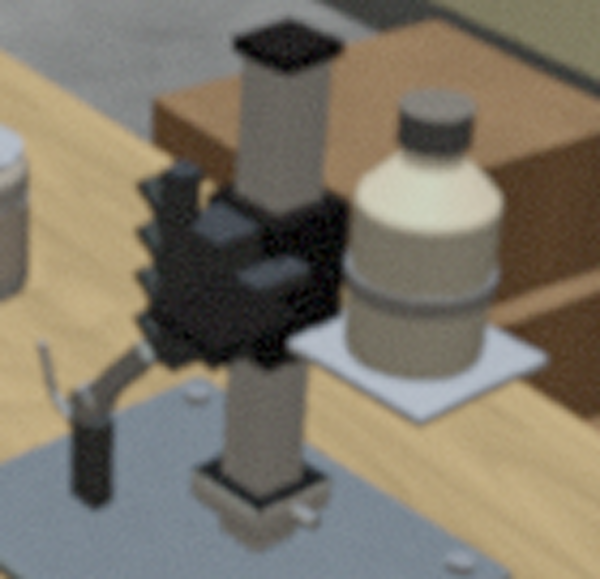

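View pics/z3.png

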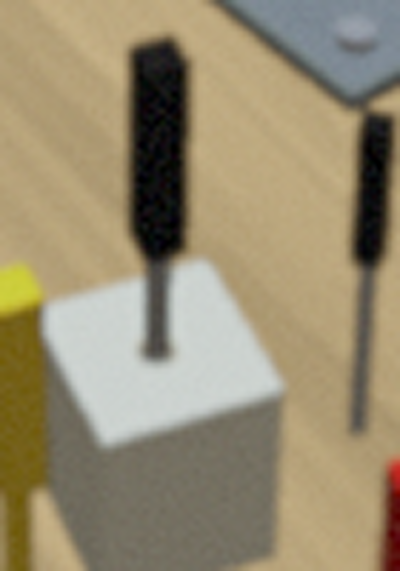

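View pics/z4.png

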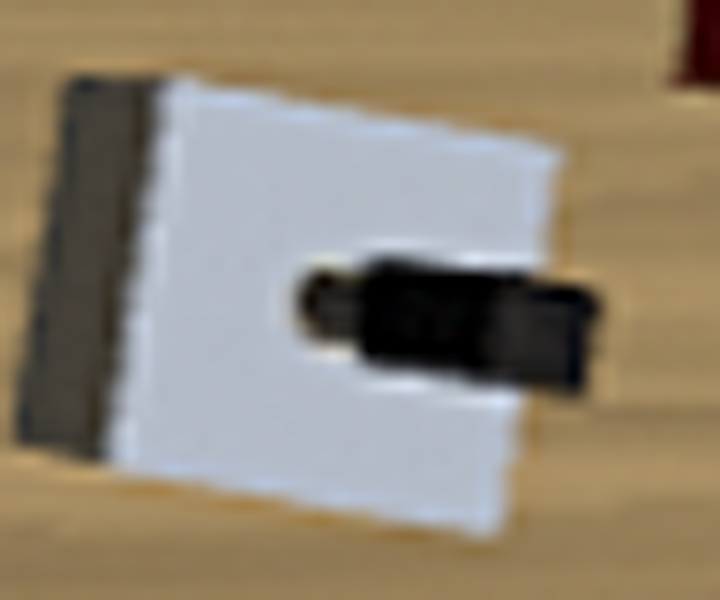

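Run:
```python
from h import *
T=load('top0');S=load('side0')
t=lambda u,v:(435+u/15-.47,280+v/15-.47)
P=[onz(T,t(*p),.07) for p in((165,80),(560,145),(497,535),(110,460))]
P=np.array(P)*1000;print('holder top view',P[:,:2].round(1).tolist(),P.mean(0).round(1))
s=lambda u,v:(330+u/5.714-.4,305+v/5.714-.4)
Q=np.array([onz(S,s(*p),.07) for p in((43,320),(205,260),(285,385),(107,447))])*1000;print('side',Q[:,:2].round(1).tolist(),Q.mean(0).round(1))
print('hole',onz(T,t(325,312),.07)*1000,onz(S,s(157,355),.07)*1000)
print('rodtop',onz(T,t(548,338),.18)*1000,onz(S,s(160,47),.18)*1000,tri(T,t(548,338),S,s(160,47)))
z1=lambda u,v:(285+u/6.667-.45,165+v/6.667-.45)
Pd=np.array([onz(T,z1(*p),.196) for p in((545,170),(712,153),(730,325),(560,345))])*1000;print('pad',Pd[:,:2].round(1).tolist(),Pd.mean(0).round(1))
th=np.radians(5.2);R=np.array([[np.cos(th),-np.sin(th)],[np.sin(th),np.cos(th)]]);o=np.array([686.4,-48.2])
st=lambda x,y:R@np.array([x,y])+o
print('pad exp',st(-50,-80),'gap',st(-27,15.5),'pin',st(-20,45))
z2=lambda u,v:(340+u/4.286-.4,150+v/4.286-.4)
# heights by known xy: min distance of ray to vertical line
def hgt(im,uv,xy):
    c,d=ray(im,uv);c=c*1000;k=((xy-c[:2])@d[:2])/(d[:2]@d[:2]);X=c+k*d;return X[2],X[:2]-xy
print('collar corner',hgt(S,z2(262,508),st(4,-56)),'right',hgt(S,z2(327,478),st(56,-56)))
for nm,p in(('pin',(-27,45,75)),('nose',(-27,0,129)),('gap',(-27,15.5,90))):
    w=[*st(p[0],p[1]),p[2]];w=np.array(w)/1000;print(nm,proj(T,w),proj(S,w))
print([a for a in dir(manip) if a[0]!='_'],[a for a in dir(job) if a[0]!='_'])
```

```text
holder top view [[488.9, -276.6], [479.4, -330.3], [426.4, -320.0], [437.2, -267.5]] [ 458.  -298.6   70. ]
side [[433.5, -272.6], [485.9, -277.5], [477.5, -329.2], [423.7, -321.6]] [ 455.2 -300.2   70. ]
hole [ 456.98427407 -297.48402797   70.        ] [ 453.63237096 -300.96884206   70.        ]
rodtop [ 457.26068287 -298.91292934  180.        ] [ 455.68380072 -297.78679544  180.        ] (array([ 0.45643943, -0.29836745,  0.18020981]), np.float64(0.0019173815034904972))
pad [[666.8, -107.8], [671.0, -154.4], [622.6, -158.3], [617.7, -111.0]] [ 644.5 -132.9  196. ]
pad exp [ 643.85638649 -132.4023809 ] gap [658.10631624 -35.21087149] pin [662.40384592  -5.19785367]
collar corner (np.float64(51.4666073143801), array([-0.01418296,  0.01185607])) right (np.float64(46.61844950274394), array([-3.7467145 ,  3.35964816]))
pin [[313.26752658 206.1264664 ]] [[359.41418875 243.30946819]]
nose [[335.10367916 199.91261833]] [[373.25681486 230.77840552]]
gap [[327.34101241 203.60554403]] [[368.1426554  243.31862221]]
['IKError', 'state', 'tcp_to_grasp'] ['job_done']
```

>>> play_rows(
  travel=[
    [20,-55,15],
    [40,-110,30],
    [60,-165,45],
    [80,-220,60],
    [100,-275,75],
    [120,-330,90],
    [140,-385,100],
    [160,-440,100],
    [182,-495,100],
    [204,-550,100],
    [226,-605,100],
    [245,-660,100],
  ],
  dr=[
    [0,0,-7],
    [0,0,-14],
    [0,0,-21],
    [0,0,-28],
    [0,0,-35],
    [0,0,-42],
    [0,0,-49],
    [0,0,-56],
    [0,0,-63],
    [0,0,-70],
    [0,0,-77],
    [0,0,-84],
  ],
  fingers=[0,0,0,0,0,0,0,0,0,0,0,0],
  force=80,
)

```text
clock: 1.6
tool_pos: [0.3976, -0.1335, 0.2973]
tool_rot: [[0.18, 0.984, -0.0], [0.984, -0.18, 0.001], [0.001, -0.0, -1.0]]
ft_force: [0.5, 0.5, -0.1]
finger_gap: 1.001
```

Run:
```python
from h import *
s=manip.state(); print(s['clock'],s['joints'].round(3).tolist(),s['dq'].round(2),s['tool_pos'].round(4),s['tool_rot'].round(3).tolist())
```

```text
1.6 [-26.339, -11.594, 83.078, 0.03, 108.535, -15.975] [-49.1   33.77 -26.85   0.2   -7.12   6.35] [ 0.3976 -0.1335  0.2973] [[0.18, 0.984, -0.0], [0.984, -0.18, 0.001], [0.001, -0.0, -1.0]]
```

>>> play_rows(
  travel=[
    [20,-55,0],
    [40,-110,0],
    [60,-166,0],
    [60,-166,0],
    [60,-166,0],
    [60,-166,0],
  ],
  dr=[
    [0,0,0],
    [0,0,0],
    [0,0,0],
    [0,0,0],
    [0,0,0],
    [0,0,0],
  ],
  fingers=[0,0,0,0,0,0],
)

```text
clock: 2.35
tool_pos: [0.4573, -0.2963, 0.2987]
tool_rot: [[0.174, 0.985, 0.001], [0.985, -0.174, -0.001], [-0.0, 0.001, -1.0]]
ft_force: [-0.5, -0.9, 0.9]
finger_gap: 1.002
```

```bash
cat > log.py <<'E'
from h import *
import json,sys
s=manip.state(); print(s['clock'],s['joints'].round(3).tolist(),s['dq'].round(1).tolist(),s['tool_pos'].round(4).tolist(),s['tool_rot'].round(3).tolist(),s['ft_force'].round(1))
open('log.jsonl','a').write(json.dumps([s['joints'].tolist(),s['tool_pos'].tolist(),s['tool_rot'].tolist()])+'\n')
E
python3 log.py
```

```text
2.35 [-38.91, 4.441, 67.766, 0.015, 107.715, -28.895] [0.3, -0.7, -0.1, -0.1, -0.1, -0.0] [0.4573, -0.2963, 0.2987] [[0.174, 0.985, 0.001], [0.985, -0.174, -0.001], [-0.0, 0.001, -1.0]] [-0.5 -0.9  0.9]
```

>>> play_rows(
  travel=[
    [0,0,0],
    [0,0,0],
    [0,0,0],
    [0,0,0],
    [0,0,0],
    [0,0,0],
  ],
  dr=[
    [8,0,0],
    [16,0,0],
    [24,0,0],
    [30,0,0],
    [30,0,0],
    [30,0,0],
  ],
  fingers=[0,0,0,0,0,0],
)

```text
clock: 3.1
tool_pos: [0.4576, -0.2965, 0.299]
tool_rot: [[0.173, 0.985, 0.001], [0.854, -0.15, 0.498], [0.49, -0.086, -0.867]]
ft_force: [-0.3, -0.5, 0.4]
finger_gap: 1.0
```

```bash
python3 log.py
```

```text
3.1 [-50.995, 19.263, 55.588, 23.068, 126.841, -30.606] [0.7, -0.9, -0.5, 0.3, 0.2, 0.0] [0.4576, -0.2965, 0.299] [[0.173, 0.985, 0.001], [0.854, -0.15, 0.498], [0.49, -0.086, -0.867]] [-0.3 -0.5  0.4]
```

>>> play_rows(
  travel=[
    [-30,0,20],
    [-60,0,40],
    [-60,0,60],
    [-60,0,80],
    [-60,0,80],
    [-60,0,80],
  ],
  dr=[
    [0,-8,0],
    [0,-16,0],
    [0,-24,0],
    [0,-30,0],
    [0,-30,0],
    [0,-30,0],
  ],
  fingers=[0,0,0,0,0,0],
)

```text
clock: 3.85
tool_pos: [0.3977, -0.2966, 0.378]
tool_rot: [[-0.095, 0.897, 0.432], [0.854, -0.15, 0.499], [0.512, 0.416, -0.751]]
ft_force: [-0.3, 0.1, 0.2]
finger_gap: 1.001
```

```bash
python3 log.py
```

```text
3.85 [-69.011, 2.961, 70.432, 42.673, 120.867, -49.204] [0.5, 1.4, 0.0, 0.4, 0.0, -0.2] [0.3977, -0.2966, 0.378] [[-0.095, 0.897, 0.432], [0.854, -0.15, 0.499], [0.512, 0.416, -0.751]] [-0.3  0.1  0.2]
```

```bash
python3 - <<'E'
import json
s0=[[68.0041321,5.03899369,78.6176769,-.00231438,96.4629713,-5.90715398],[.15223974,.52796524,.19660286],[[-.960832447,.277128947,-.000744877],[.277129893,.960830482,-.00195118],[.00017497,-.00208119,-.9999978]]]
L=open('log.jsonl').read(); open('log.jsonl','w').write(json.dumps(s0)+'\n'+L)
E
cat > kin.py <<'E'
import numpy as np, json
from scipy.spatial.transform import Rotation as Ro
from scipy.optimize import least_squares
def rz(a):return Ro.from_euler('z',a,degrees=True).as_matrix()
def ry(a):return Ro.from_euler('y',a,degrees=True).as_matrix()
def fk(q,p,s4=1,s6=1,c6=0):
    a1,b1,h,a2,L2,a3,L3,b4,Lt=p
    R1=rz(q[0]);R2=R1@ry(q[1]);R3=R2@ry(q[2]);R4=R3@rz(s4*q[3]);R5=R4@ry(q[4]);R6=R5@rz(s6*q[5]+c6)
    pe=R1@[a1,b1,h]+R2@[a2,0,L2]; pw=pe+R3@[a3,0,L3]; t=pw+R4@[0,b4,0]+R5@[0,0,Lt]
    return t,R6,pe,pw
D=[json.loads(l) for l in open('log.jsonl')]
E
python3 - <<'E'
from kin import *
best=None
for s4 in(1,-1):
  for s6 in(1,-1):
    for c6 in(0,90,180,270):
      e=max(np.linalg.norm(fk(q,[0]*9,s4,s6,c6)[1]-np.array(R)) for q,p,R in D)
      if e<.1:print(s4,s6,c6,e)
E
```

```text
1 1 90 1.9494797801085978e-08
```

```bash
cat >> kin.py <<'E'
def res(p): return np.concatenate([fk(q,p,1,1,90)[0]-np.array(t) for q,t,R in D])
E
python3 - <<'E'
from kin import *
reg=np.array([0,0,.3,0,.3,0,.3,-.05,.2])
f=least_squares(lambda p:np.r_[res(p),1e-4*(p-reg)],reg)
print(f.x.round(4),abs(res(f.x)).max(), len(D))
E
```

```text
[ 0.      0.0566  0.1526 -0.      0.449   0.1007  0.4998  0.      0.3584] 1.2218921763285095e-08 4
```

```bash
cat >> kin.py <<'E'
P=np.array([0,.0566,.1526,0,.449,.1007,.4998,0,.3584])
P=least_squares(lambda p:np.r_[res(p),1e-4*(p-P)],P).x
LO=np.array([-177.83,-43.37,15.69,-61.86,9.47,-147.06]);HI=np.array([177.83,116.18,146.23,241.86,152.12,147.06])
def ik(t,R):
    a1,b1,h,a2,L2,a3,L3,b4,Lt=P
    w=np.array(t)-Lt*R[:,2]; r=np.hypot(w[0],w[1])
    if r<b1:return None
    q1=np.degrees(np.arctan2(w[1],w[0])-np.arcsin(b1/r)); X=np.sqrt(r*r-b1*b1);Z=w[2]-h
    L=np.hypot(a3,L3);g=np.degrees(np.arctan2(a3,L3));d=np.hypot(X,Z)
    c=(d*d-L2*L2-L*L)/(2*L2*L)
    if abs(c)>1:return None
    e=np.degrees(np.arccos(c)); # angle between upper arm and elbow-wrist line
    q3=e-g
    q2=np.degrees(np.arctan2(X,Z))-np.degrees(np.arctan2(L*np.sin(np.radians(e)),L2+L*np.cos(np.radians(e))))
    M=(rz(q1)@ry(q2+q3)).T@R
    q5=np.degrees(np.arccos(np.clip(M[2,2],-1,1)));q4=np.degrees(np.arctan2(M[1,2],M[0,2]));q6=np.degrees(np.arctan2(M[2,1],-M[2,0]))-90
    q4=(q4+90)%360-90
    if q4<-62 and q4+360<=242:q4+=360
    q6=(q6+180)%360-180
    return np.array([q1,q2,q3,q4,q5,q6])
def ok(q): return q is not None and np.all(q>LO+1) and np.all(q<HI-1)
E
python3 - <<'E'
from kin import *
from h import *
for q,t,R in D: print(np.abs(ik(t,np.array(R))-q).max())
T=load('top0');S=load('side0')
print('yellow base',onz(S,(333,430),0)*1e3,'top',tri(T,(493,340),S,(332,356)))
print('small base',onz(S,(393,380),0)*1e3,'top',tri(T,(462,265),S,(396,327)))
rod=np.array([.4565,-.2986])
th=np.radians(5.2);Rs=rz(5.2);so=np.array([.6864,-.0482,0])
for az in(80,-10):
  for beta in(30,40,50,60,70,80,90):
    for sg in(1,-1):
      b=np.radians(beta);u=np.array([np.cos(np.radians(az)),np.sin(np.radians(az)),0])
      z=np.sin(b)*u-np.cos(b)*np.array([0,0,1]);w=-np.cos(b)*u-np.sin(b)*np.array([0,0,1])
      x=sg*w;R=np.stack([x,np.cross(z,x),z],1)
      t=np.array([*rod,.14])+.0187*z
      qg=ik(t,R)
      # insertion
      z2=Rs@[np.cos(b),0,-np.sin(b)];x2=sg*(Rs@[np.sin(b),0,np.cos(b)]);R2=np.stack([x2,np.cross(z2,x2),z2],1)
      tip=so+Rs@[-.01,.017,.083]; g=tip-.130*Rs[:,0]; qi=ik(g+.0187*z2,R2)
      print(az,beta,sg,ok(qg),None if qg is None else qg.round(0),ok(qi),None if qi is None else qi.round(0))
E
```

```text
1.6367342254852701e-06
2.842170943040401e-14
4.263256414560601e-14
2.1316282072803006e-14
yellow base [ 384.81146572 -337.42087613    0.        ] top (array([ 0.38529187, -0.34095455,  0.1655809 ]), np.float64(0.001227824127721242))
small base [ 526.29422633 -305.19630698    0.        ] top (array([ 0.52848631, -0.30015989,  0.11793197]), np.float64(0.0013197654418557188))
80 30 1 True [-53.  18.  77.  22. 105. 139.] True [-28. -17. 136.  79.  29.  -6.]
80 30 -1 True [-53.  18.  77.  22. 105. -41.] False [-28. -17. 136.  79.  29. 174.]
80 40 1 True [-56.  23.  74.  29. 111. 138.] True [-24. -18. 130.  47.  31.  27.]
80 40 -1 True [-56.  23.  74.  29. 111. -42.] False [ -24.  -18.  130.   47.   31. -153.]
80 50 1 True [-58.  29.  72.  35. 117. 137.] True [-21. -15. 122.  27.  39.  48.]
80 50 -1 True [-58.  29.  72.  35. 117. -43.] True [ -21.  -15.  122.   27.   39. -132.]
80 60 1 True [-60.  34.  70.  41. 122. 137.] True [-18. -11. 115.  15.  49.  60.]
80 60 -1 True [-60.  34.  70.  41. 122. -43.] True [ -18.  -11.  115.   15.   49. -120.]
80 70 1 True [-61.  39.  68.  47. 127. 138.]
[... 997 characters left out ...]
-132.]
-10 60 1 False [-67. -18. 129.  67.  52. 176.] True [-18. -11. 115.  15.  49.  60.]
-10 60 -1 True [-67. -18. 129.  67.  52.  -4.] True [ -18.  -11.  115.   15.   49. -120.]
-10 70 1 False [-71. -14. 134.  85.  56. 158.] True [-15.  -5. 107.   8.  60.  67.]
-10 70 -1 True [-71. -14. 134.  85.  56. -22.] True [ -15.   -5.  107.    8.   60. -113.]
-10 80 1 True [-74.  -6. 137.  99.  64. 140.] True [-12.   1.  98.   3.  71.  72.]
-10 80 -1 True [-74.  -6. 137.  99.  64. -40.] True [ -12.    1.   98.    3.   71. -108.]
-10 90 1 True [-75.   5. 138. 110.  75. 124.] True [-11.   8.  90.   0.  81.  74.]
-10 90 -1 True [-75.   5. 138. 110.  75. -56.] True [ -11.    8.   90.    0.   81. -106.]
```

```bash
cat > plan.py <<'E'
from kin import *
from h import *
def tgt(az,beta,sg=-1):
    b=np.radians(beta);u=np.array([np.cos(np.radians(az)),np.sin(np.radians(az)),0]);k=np.array([0,0,1.])
    z=np.sin(b)*u-np.cos(b)*k;w=-np.cos(b)*u-np.sin(b)*k;x=sg*w
    return np.stack([x,np.cross(z,x),z],1)
def delta(p,R,s=None):
    s=s or manip.state()
    dp=(np.array(p)-s['tool_pos'])*1000; dr=Ro.from_matrix(R@s['tool_rot'].T).as_rotvec(degrees=True)
    print('travel',dp.round(1).tolist(),'dr',dr.round(2).tolist(),'|dp|',np.linalg.norm(dp).round(0),'|dr|',np.linalg.norm(dr).round(1))
    return dp,dr
E
python3 - <<'E'
from plan import *
R=tgt(80,60);g=np.array([.4565,-.2986,.142])
p=g+.014*R[:,2]-.12*R[:,2]+[0,0,.03]
dp,dr=delta(p,R)
s=manip.state()
for k in np.linspace(0,1,6):
    print(ok(q:=ik(s['tool_pos']+k*dp/1e3,Ro.from_rotvec(k*dr,degrees=True).as_matrix()@s['tool_rot'])),q.round(0))
E
```

```text
travel [42.8, -92.4, -153.0] dr [29.04, 19.52, 5.01] |dp| 184.0 |dr| 35.3
True [-69.   3.  70.  43. 121. -49.]
True [-68.  10.  67.  42. 123. -47.]
True [-67.  17.  64.  42. 126. -45.]
True [-66.  25.  59.  43. 129. -42.]
True [-66.  32.  54.  44. 132. -38.]
True [-65.  40.  48.  46. 136. -34.]
```

>>> play_rows(
  travel=[
    [9,-18,-30],
    [17,-37,-61],
    [26,-55,-92],
    [34,-74,-122],
    [43,-92,-153],
    [43,-92,-153],
    [43,-92,-153],
  ],
  dr=[
    [5.8,3.9,1],
    [11.6,7.8,2],
    [17.4,11.7,3],
    [23.2,15.6,4],
    [29,19.5,5],
    [29,19.5,5],
    [29,19.5,5],
  ],
  fingers=[0.5,0.5,0.5,0.5,0.5,0.5,0.5],
)

```text
clock: 4.72
tool_pos: [0.4409, -0.3887, 0.2254]
tool_rot: [[0.086, 0.985, 0.151], [0.492, -0.173, 0.853], [0.866, 0.001, -0.5]]
ft_force: [1.0, 0.7, 1.0]
finger_gap: 0.498
```

Run:
```python
from plan import *
S=snap('side','side1');T=snap('top','top1')
s=manip.state()
R=tgt(80,60);g=np.array([.4565,-.2986,.142])
delta(g+.014*R[:,2],R);print(s['tool_pos'],s['finger_gap'],s['clock'])
cv2.imwrite('pics/z5.png',np.hstack([cv2.resize(S['pixels'][240:420,280:460],(400,400)),cv2.resize(T['pixels'][240:360,400:520],(400,400))]))
```

```text
travel [18.0, 102.3, -94.8] dr [0.46, 0.29, 0.04] |dp| 141.0 |dr| 0.5
[ 0.44060117 -0.38899479  0.22982591] 0.5008243565133121 4.825
```

View pics/z5.png

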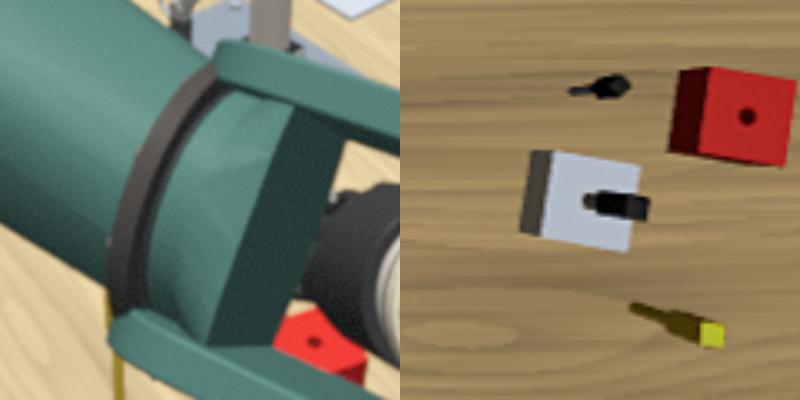

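View pics/top1.png

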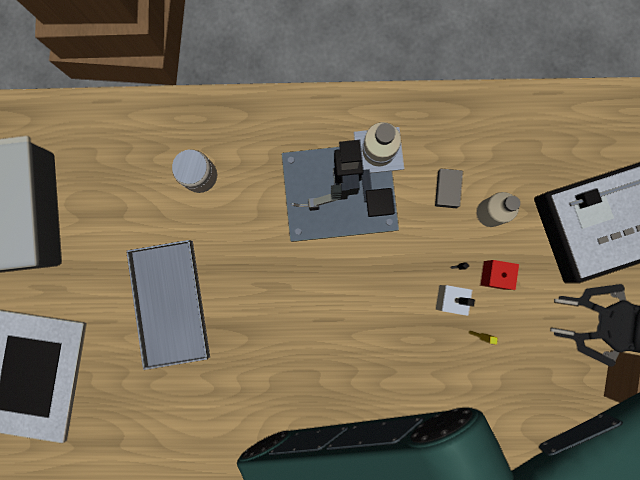

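```bash
python3 log.py
python3 - <<'E'
from h import *
T=load('top1');s=manip.state();print(proj(T,s['tool_pos']),T['rvec'],load('top0')['rvec'])
E
```

```text
4.825 [-65.007, 39.99, 48.264, 45.784, 136.013, -34.265] [-0.4, -2.1, -0.2, -0.1, -0.2, 0.1] [0.4406, -0.389, 0.2298] [[0.083, 0.985, 0.154], [0.499, -0.174, 0.849], [0.863, 0.006, -0.506]] [-0.4 -0.6  0.2]
[[530.30115905 312.01560669]] [ 2.15599556 -2.18093889  0.0652722 ] [ 2.15599556 -2.18093889  0.0652722 ]
```

Run:
```python
from h import *
T=load('top1')
im=cv2.resize(T['pixels'][270:370,500:640],(800,571),interpolation=2)
s=manip.state()
for d in(0,-.0187,.05-.1):
    p=proj(T,s['tool_pos']+d*s['tool_rot'][:,2])[0]; cv2.circle(im,(int((p[0]-500)*5.714),int((p[1]-270)*5.714)),4,(0,0,255),-1)
cv2.imwrite('pics/z6.png',im)
```

```text
(no output)
```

View pics/z6.png

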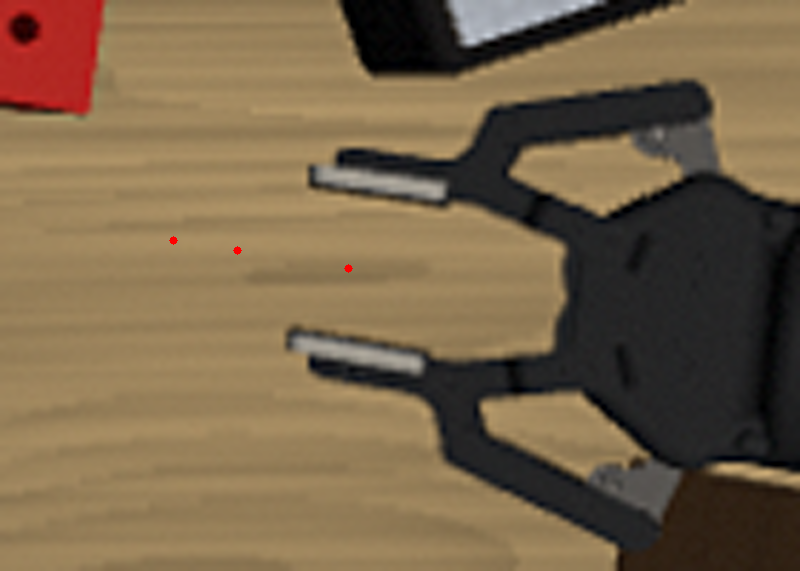

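Run:
```python
from h import *
S=load('side0');T=load('top0')
p0=np.array([.1522,.528,.1966]); print(proj(S,p0),proj(S,p0+[0,0,.0187]),proj(S,p0+[0,0,.1]))
cv2.imwrite('pics/z7.png',cv2.resize(S['pixels'][90:180,10:130],(800,600),interpolation=2))
S=snap('side','side2');s=manip.state();print(s['clock'],s['tool_pos'],s['dq'].round(2));print(proj(S,s['tool_pos']))
T=snap('top','top2');s=manip.state();print(s['clock'],s['tool_pos']);print(proj(T,s['tool_pos']))
cv2.imwrite('pics/z8.png',cv2.resize(T['pixels'][270:370,500:640],(800,571),interpolation=2))
```

```text
[[ 70.04763342 163.34535984]] [[ 67.93109867 156.35136902]] [[ 58.43601366 124.71738236]]
4.875 [ 0.44048111 -0.38910024  0.23035856] [-0.35 -0.49  0.32 -0.21 -0.19  0.05]
[[387.14398962 326.45042563]]
4.925 [ 0.44037437 -0.38915924  0.2301788 ]
[[530.47550909 312.15534799]]
```

View pics/z7.png

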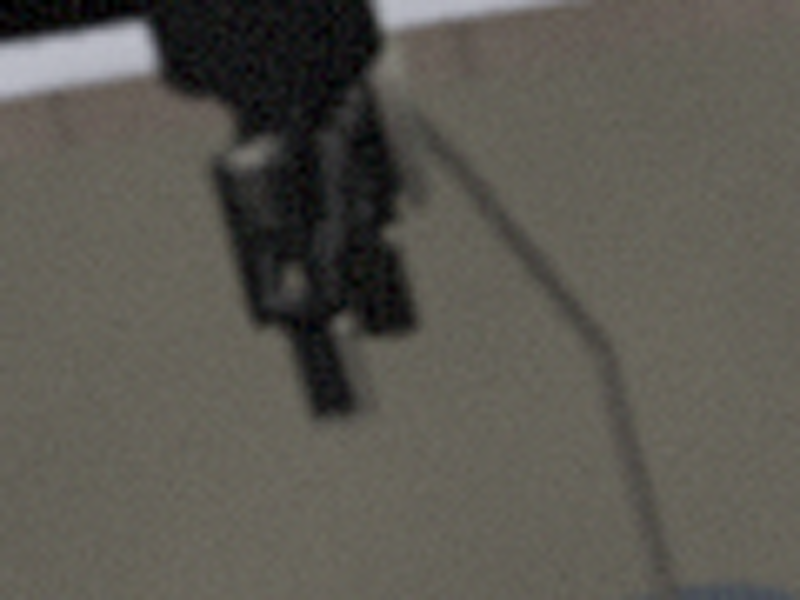

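View pics/z8.png

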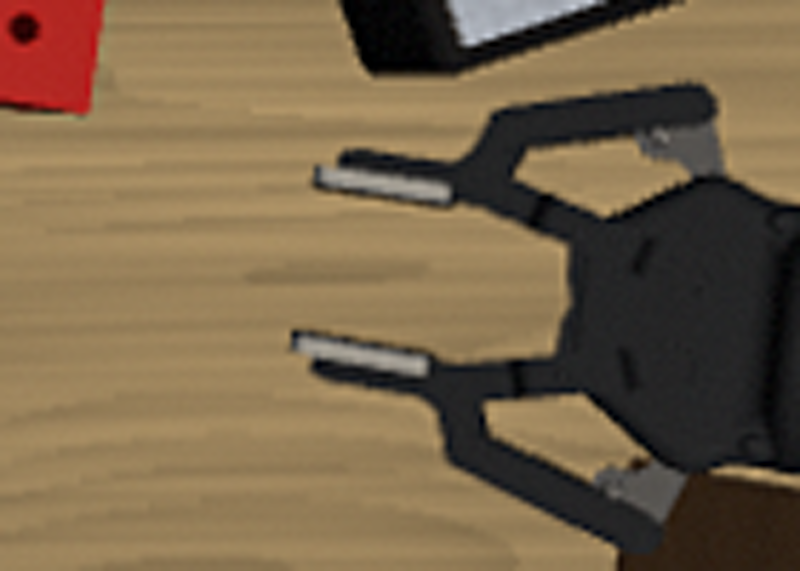

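>>> play_rows(
  travel=[
    [0,0,0],
    [0,0,0],
    [0,0,0],
    [0,0,0],
  ],
  dr=[
    [0,0,0],
    [0,0,0],
    [0,0,0],
    [0,0,0],
  ],
  fingers=[1,1,1,1],
)

```text
clock: 5.42
tool_pos: [0.4404, -0.3895, 0.2246]
tool_rot: [[0.088, 0.984, 0.153], [0.491, -0.176, 0.853], [0.867, -0.0, -0.499]]
ft_force: [-0.1, 0.7, 0.1]
finger_gap: 0.001
```

Run:
```python
from h import *
T=snap('top','top3');s=manip.state();print(s['clock'],s['tool_pos'],s['finger_gap'])
im=cv2.resize(T['pixels'][270:370,500:640],(800,571),interpolation=2)
for d in(0,-.0187):
    p=proj(T,s['tool_pos']+d*s['tool_rot'][:,2])[0]; print(p);cv2.circle(im,(int((p[0]-500)*5.714),int((p[1]-270)*5.714)),4,(0,0,255),-1)
cv2.imwrite('pics/z9.png',im)
```

```text
5.475 [ 0.44038513 -0.3895229   0.22448885] -0.0016576257388853874
[529.47708245 311.97454203]
[540.677693   313.79637324]
```

View pics/z9.png

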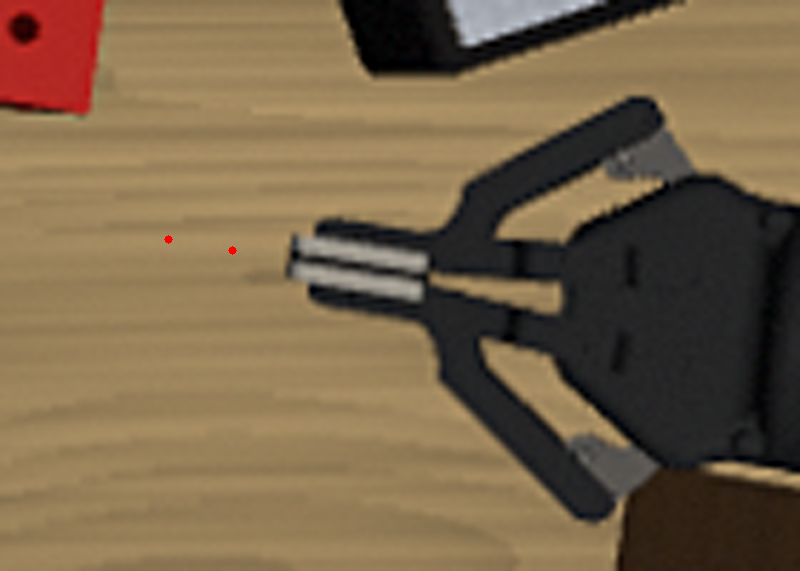

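Run:
```python
from plan import *
T=load('top3');s=manip.state()
for d in np.arange(-.045,-.02,.003): print(round(d,3),proj(T,s['tool_pos']+d*s['tool_rot'][:,2])[0].round(1))
R=tgt(80,60);g=np.array([.4565,-.2986,.142])
print('z',R[:,2])
p=g+.051*R[:,2]
dp,dr=delta(p,R); print(ik(p,R).round(0),ok(ik(p,R)))
```

```text
-0.045 [556.8 316.4]
-0.042 [555.  316.1]
-0.039 [553.1 315.8]
-0.036 [551.2 315.5]
-0.033 [549.4 315.2]
-0.03 [547.6 314.9]
-0.027 [545.7 314.6]
-0.024 [543.9 314.3]
-0.021 [542.1 314. ]
z [ 0.15038373  0.85286853 -0.5       ]
travel [23.8, 134.4, -108.0] dr [-0.07, 0.01, 0.14] |dp| 174.0 |dr| 0.2
[-58.  32.  74.  41. 119. -43.] True
```

>>> play_rows(
  travel=[
    [0,0,-15],
    [0,0,-30],
    [4,22,-43],
    [8,45,-56],
    [12,67,-69],
    [16,90,-82],
    [18,100,-88],
    [18,100,-88],
    [18,100,-88],
  ],
  dr=[
    [0,0,0],
    [0,0,0],
    [0,0,0],
    [0,0,0],
    [0,0,0],
    [0,0,0],
    [0,0,0],
    [0,0,0],
    [0,0,0],
  ],
  fingers=[0.45,0.45,0.45,0.45,0.45,0.45,0.45,0.45,0.45],
)

```text
clock: 6.6
tool_pos: [0.4585, -0.2904, 0.1369]
tool_rot: [[0.087, 0.984, 0.153], [0.492, -0.176, 0.852], [0.866, 0.001, -0.5]]
ft_force: [-1.0, 1.0, 1.3]
finger_gap: 0.549
```

Run:
```python
from plan import *
T=snap('top','top4');S=snap('side','side4');s=manip.state();print(s['clock'],s['tool_pos'],s['finger_gap'])
cv2.imwrite('pics/z10.png',np.hstack([cv2.resize(T['pixels'][250:350,430:530],(400,400),interpolation=2),cv2.resize(S['pixels'][270:420,300:450],(400,400),interpolation=2)]))
R=tgt(80,60);g=np.array([.4565,-.2986,.142]);p=g+.051*R[:,2]
delta(p,R)
```

```text
6.7 [ 0.4584821  -0.29058749  0.13708961] 0.5481998892558972
travel [5.7, 35.5, -20.6] dr [0.04, 0.07, 0.18] |dp| 41.0 |dr| 0.2
```

View pics/z10.png

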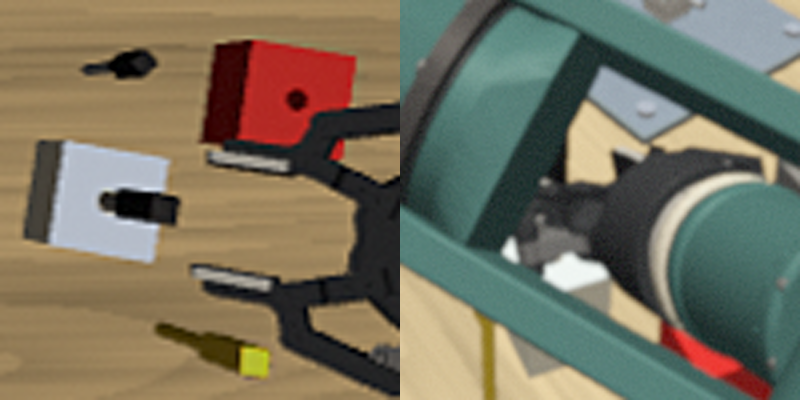

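>>> play_rows(
  travel=[
    [1.5,9,-5],
    [3,18,-10.5],
    [4.5,27,-15.5],
    [5.7,35.5,-20.5],
    [5.7,35.5,-20.5],
    [5.7,35.5,-20.5],
  ],
  dr=[
    [0,0,0],
    [0,0,0],
    [0,0,0],
    [0,0,0],
    [0,0,0],
    [0,0,0],
  ],
  fingers=[0.45,0.45,0.45,0.45,0.45,0.45],
)

```text
clock: 7.45
tool_pos: [0.4642, -0.2541, 0.1164]
tool_rot: [[0.087, 0.984, 0.153], [0.492, -0.176, 0.853], [0.866, 0.0, -0.5]]
ft_force: [0.5, 0.2, -0.2]
finger_gap: 0.551
```

Run:
```python
from plan import *
T=snap('top','top5');s=manip.state();print(s['clock'],s['tool_pos'],s['finger_gap'],s['ft_force'])
cv2.imwrite('pics/z11.png',cv2.resize(T['pixels'][250:350,430:530],(600,600),interpolation=2))
```

```text
7.5 [ 0.4642208  -0.25427818  0.11645365] 0.5505885220918459 [ 0.05358093 -0.31564497 -0.0517758 ]
```

View pics/z11.png

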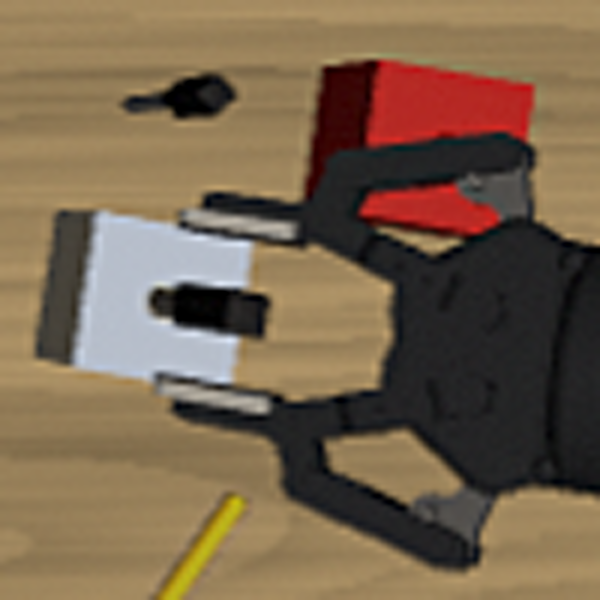

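>>> play_rows(
  travel=[
    [0,0,0],
    [0,0,0],
    [0,0,0],
    [0,0,0],
    [0,0,0],
    [0,0,0],
  ],
  dr=[
    [0,0,0],
    [0,0,0],
    [0,0,0],
    [0,0,0],
    [0,0,0],
    [0,0,0],
  ],
  fingers=[0.6,0.7,0.8,0.9,1,1],
  force=60,
)

```text
clock: 8.25
tool_pos: [0.4642, -0.2541, 0.1163]
tool_rot: [[0.087, 0.984, 0.153], [0.492, -0.176, 0.853], [0.866, 0.001, -0.499]]
ft_force: [0.1, -0.6, 0.8]
finger_gap: 0.153
```

Run:
```python
from plan import *
T=snap('top','top6');s=manip.state();print(s['clock'],s['tool_pos'],s['finger_gap'],s['ft_force'],s['torque'])
cv2.imwrite('pics/z12.png',cv2.resize(T['pixels'][250:350,430:530],(600,600),interpolation=2))
```

```text
8.3 [ 0.46420717 -0.25409371  0.11629127] 0.15074440584093216 [ 0.16869491 -0.06004451  0.46146741] [-0.44561938  0.01052775 -0.0717173 ]
```

View pics/z12.png

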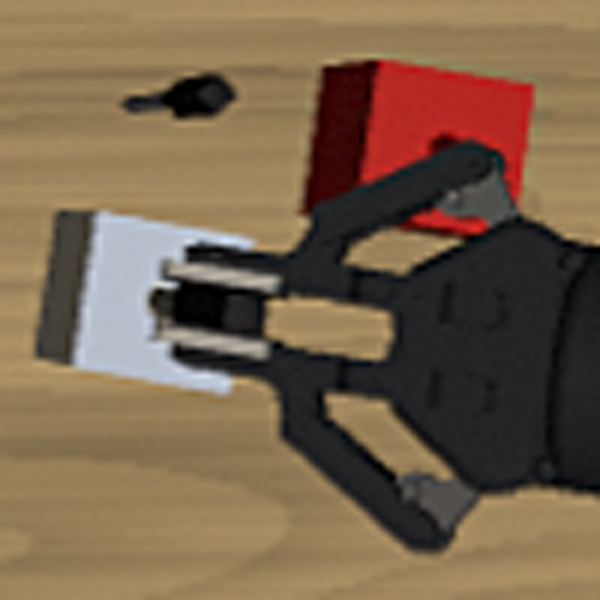

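View pics/top6.png

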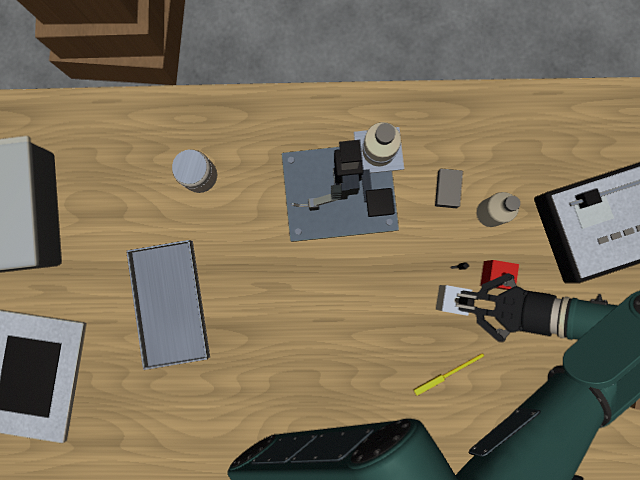

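>>> play_rows(
  travel=[
    [0,0,5],
    [0,0,15],
    [0,0,25],
    [0,0,35],
    [0,0,45],
    [0,0,55],
    [0,0,65],
    [0,0,75],
    [0,0,85],
    [0,0,95],
    [0,0,105],
    [0,0,105],
  ],
  dr=[
    [0,0,0],
    [0,0,0],
    [0,0,0],
    [0,0,0],
    [0,0,0],
    [0,0,0],
    [0,0,0],
    [0,0,0],
    [0,0,0],
    [0,0,0],
    [0,0,0],
    [0,0,0],
  ],
  fingers=[1,1,1,1,1,1,1,1,1,1,1,1],
)

```text
clock: 9.8
tool_pos: [0.4643, -0.2543, 0.2222]
tool_rot: [[0.086, 0.984, 0.153], [0.493, -0.176, 0.852], [0.866, 0.002, -0.501]]
ft_force: [-0.1, -0.6, -0.2]
finger_gap: 0.152
```

Run:
```python
from plan import *
T=snap('top','top7');S=snap('side','side7');s=manip.state();print(s['clock'],s['tool_pos'],s['finger_gap'],s['ft_force'],s['torque'])
cv2.imwrite('pics/z13.png',np.hstack([cv2.resize(T['pixels'][250:350,430:530],(400,400),interpolation=2),cv2.resize(S['pixels'][250:430,270:450],(400,400),interpolation=2)]))
```

```text
9.9 [ 0.46410173 -0.25401306  0.22110745] 0.1495001072103386 [0.73831333 0.16314838 0.25579967] [-0.49325132  0.06929944 -0.00367938]
```

View pics/z13.png

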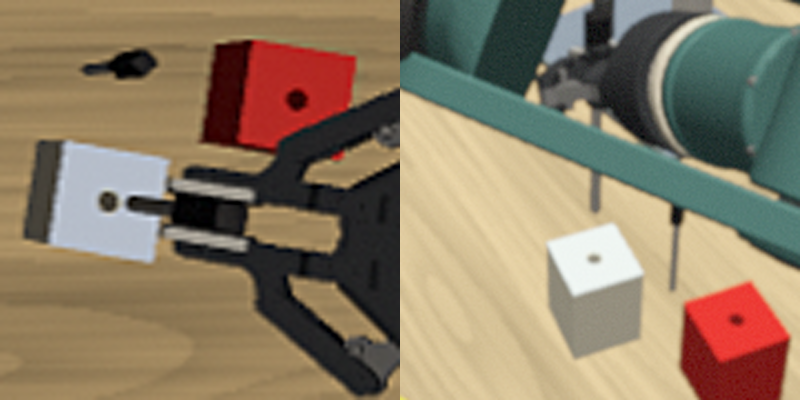

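Run:
```python
from plan import *
T=load('top7');S=load('side7');s=manip.state()
print(tri(T,(430+130/4-.4,250+204/4-.4),S,(270+195/2.222-.3,250+208/2.222-.3)))
print(proj(T,[.4565,-.2986,.115]),proj(S,[.4565,-.2986,.115]))
# rod frame relative to tool, nominal
R0=tgt(80,60)
g_tip=np.array([.4565,-.2986,.0103]); tp=np.array([.4642,-.2541,.1163])
Rt=s['tool_rot']
print('tip in tool', R0.T@(g_tip-tp),'rod dir in tool',R0.T@np.array([0,0,-1]))
```

```text
(array([ 0.45719418, -0.2975592 ,  0.11693429]), np.float64(0.0017128859950237118))
[[462.18887901 301.29783049]] [[357.99173956 344.72469897]]
tip in tool [-0.11437921  0.00014432  0.0138894 ] rod dir in tool [-8.66025404e-01 -1.38777878e-17  5.00000000e-01]
```

```bash
cat >> plan.py <<'E'
TT=np.array([-.1144,.0001,.0139]); TD=np.array([-.866,0,.5])
Rs=rz(5.2); so=np.array([.6864,-.0482,0])
def stw(p): return so+Rs@(np.array(p)/1000)
def pose(rd,beta_tilt_axis=None): pass
def Rins(beta=60,yaw=5.2,pitch=0):
    b=np.radians(beta);A=rz(yaw)@ry(pitch)
    z=A@[np.cos(b),0,-np.sin(b)];x=-(A@[np.sin(b),0,np.cos(b)]);return np.stack([x,np.cross(z,x),z],1)
E
python3 - <<'E'
from plan import *
from scipy.spatial.transform import Slerp
s=manip.state();R2=Rins();tip=stw([-70,17,83]);p2=tip-R2@TT
dp,dr=delta(p2,R2);print(p2,ik(p2,R2).round(0))
sl=Slerp([0,1],Ro.from_matrix([s['tool_rot'],R2]))
for k in np.linspace(0,1,9):
    R=sl(k).as_matrix();p=s['tool_pos']+k*dp/1e3+np.array([-.10,0,.08])*np.sin(np.pi*k)
    q=ik(p,R);print(round(k,2),ok(q),None if q is None else q.round(0),'tip',(p+R@TT).round(3),'tcp',(p-.034*R[:,2]).round(3),'w',(p-.3584*R[:,2]).round(2))
E
```

```text
travel [45.5, 206.7, -183.3] dr [-74.56, -68.4, 80.4] |dp| 280.0 |dr| 129.2
[ 0.50956944 -0.047323    0.03783775] [ -21.  -15.  122.   17.   47. -124.]
0.0 True [-58.  27.  69.  46. 126. -35.] tip [ 0.456 -0.298  0.115] tcp [ 0.459 -0.283  0.238] w [ 0.41 -0.56  0.4 ]
0.12 True [-57.  20.  73.  38. 125. -51.] tip [ 0.448 -0.288  0.132] tcp [ 0.428 -0.255  0.25 ] w [ 0.4  -0.51  0.45]
0.25 True [-55.  11.  79.  32. 122. -65.] tip [ 0.446 -0.272  0.15 ] tcp [ 0.403 -0.226  0.256] w [ 0.38 -0.45  0.49]
0.38 True [-52.   3.  85.  27. 116. -78.] tip [ 0.454 -0.249  0.164] tcp [ 0.386 -0.196  0.254] w [ 0.36 -0.38  0.52]
0.5 True [-49.  -5.  92.  23. 108. -90.] tip [ 0.472 -0.218  0.17 ] tcp [ 0.383 -0.166  0.24 ] w [ 0.35 -0.31  0.53]
0.62 True [-43. -12.  99.  21.  98. -99.] tip [ 0.5   -0.18   0.165] tcp [ 0.394 -0.136  0.212] w [ 0.34 -0.24  0.51]
0.75 True [ -36.  -17.  107.   19.   84. -108.] tip [ 0.536 -0.137  0.148] tcp [ 0.418 -0.106  0.172] w [ 0.33 -0.17  0.48]
0.88 True [ -28.  -18.  115.   18.   67. -116.] tip [ 0.576 -0.089  0.12 ] tcp [ 0.453 -0.077  0.123] w [ 0.33 -0.11  0.42]
1.0 True [ -21.  -15.  122.   17.   47. -124.] tip [ 0.615 -0.038  0.083] tcp [ 0.493 -0.049  0.067] w [ 0.33 -0.06  0.35]
```

>>> play_rows(
  travel=[
    [-19,15,5],
    [-37,30,8],
    [-52,44,9],
    [-64,59,7],
    [-73,74,1],
    [-77,89,-7],
    [-77,103,-12],
  ],
  dr=[
    [-5.3,-4.9,5.7],
    [-10.7,-9.8,11.5],
    [-16,-14.7,17.2],
    [-21.3,-19.5,23],
    [-26.6,-24.4,28.7],
    [-32,-29.3,34.5],
    [-37.3,-34.2,40.2],
  ],
  fingers=[1,1,1,1,1,1,1],
)

```text
clock: 10.78
tool_pos: [0.3867, -0.1503, 0.2086]
tool_rot: [[-0.731, 0.674, 0.105], [0.641, 0.625, 0.446], [0.235, 0.394, -0.889]]
ft_force: [0.3, 0.5, -0.9]
finger_gap: 0.155
```

Run:
```python
from plan import *
s=manip.state();R2=Rins();tip=stw([-70,17,83]);p2=tip-R2@TT
dp,dr=delta(p2,R2);print(s['tool_pos'],s['ft_force'])
```

```text
travel [122.8, 102.9, -170.8] dr [-37.13, -34.1, 40.0] |dp| 234.0 |dr| 64.3
[ 0.38674173 -0.1502539   0.20863862] [ 0.25530367  0.46449562 -0.86963431]
```

>>> play_rows(
  travel=[
    [5,13,-14],
    [13,26,-32],
    [24,39,-53],
    [38,51,-76],
    [56,64,-100],
    [76,77,-126],
    [100,90,-150],
    [123,103,-171],
    [123,103,-171],
    [123,103,-171],
  ],
  dr=[
    [-4.6,-4.3,5],
    [-9.3,-8.5,10],
    [-13.9,-12.8,15],
    [-18.6,-17,20],
    [-23.2,-21.3,25],
    [-27.9,-25.6,30],
    [-32.5,-29.8,35],
    [-37.1,-34.1,40],
    [-37.1,-34.1,40],
    [-37.1,-34.1,40],
  ],
  fingers=[1,1,1,1,1,1,1,1,1,1],
)

```text
clock: 12.02
tool_pos: [0.5102, -0.0482, 0.0387]
tool_rot: [[-0.864, -0.087, 0.496], [-0.074, 0.996, 0.047], [-0.499, 0.004, -0.867]]
ft_force: [-0.5, -0.1, -0.8]
finger_gap: 0.157
```

Run:
```python
from plan import *
T=snap('top','top8');S=snap('side','side8');s=manip.state();print(s['clock'],s['tool_pos'],s['finger_gap'],s['ft_force'])
R2=Rins();tip=stw([-70,17,83]);p2=tip-R2@TT
delta(p2,R2)
cv2.imwrite('pics/z14.png',np.hstack([cv2.resize(T['pixels'][170:270,270:370],(400,400),interpolation=2),cv2.resize(S['pixels'][190:310,300:420],(400,400),interpolation=2)]))
t=s['tool_pos']+s['tool_rot']@TT
print('exp tip',t,proj(T,t),proj(S,t))
```

```text
12.125 [ 0.5110656  -0.04904226  0.03991885] 0.14881663050413 [-0.04058972 -0.38208866 -0.55610371]
travel [-1.5, 1.7, -2.1] dr [-0.16, 0.02, 0.25] |dp| 3.0 |dr| 0.3
exp tip [ 0.61666883 -0.03991431  0.08514294] [[329.87754553 223.86755314]] [[353.15879684 252.06740501]]
```

View pics/z14.png

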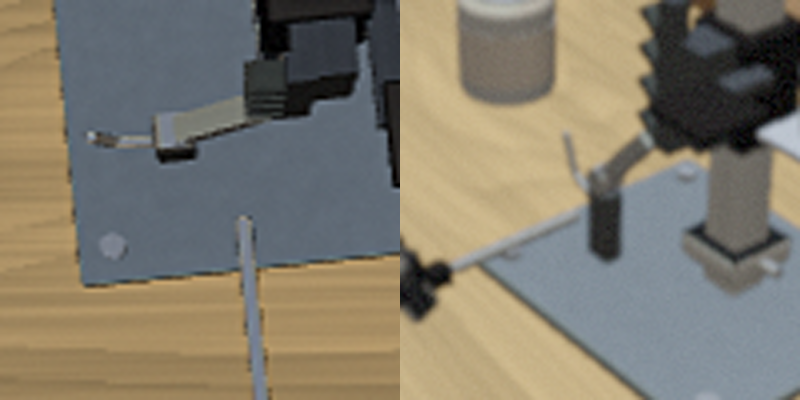

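View pics/side8.png

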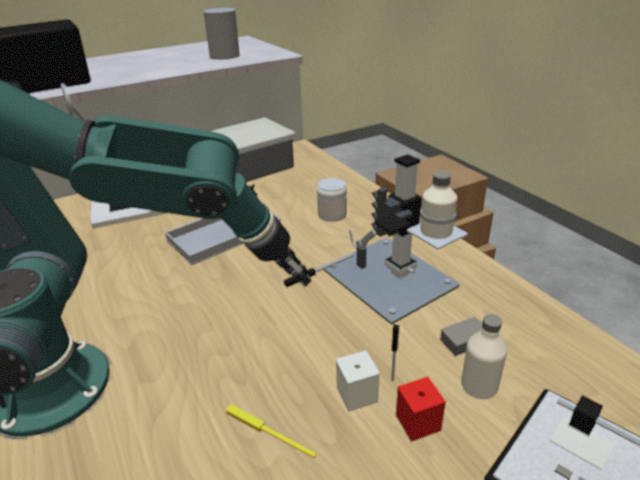

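Run:
```python
from plan import *
T=load('top8');S=load('side8');s=manip.state()
m,e=tri(T,(330.9,224.1),S,(353.7,253.3));print(m,e,'in stand',Rs.T@(m-so)*1000)
t=s['tool_pos']+s['tool_rot']@TT;print('exp in stand',Rs.T@(t-so)*1000, 'now',s['tool_pos'])
# pin end / post check by picture
print('post top front-left/right',proj(T,[stw([-27,56,67]),stw([-27,34,67])]),'pawl front bottom',proj(T,[stw([-27,45,75])]))
print('side: post front bottom',proj(S,[stw([-27,56,12]),stw([-27,34,12]),stw([-13,34,12])]))
a=T['pixels'][170:240,295:365];cv2.imwrite('pics/z15.png',cv2.resize(a,(600,600),interpolation=2))
```

```text
[ 0.61646931 -0.04208622  0.08329979] 0.0002451891547344642 in stand [-69.08878028  12.42661533  83.29979424]
exp in stand [-68.69323036  14.57150089  85.14294385] now [ 0.5110656  -0.04904226  0.03991885]
post top front-left/right [[308.15893878 207.21002718]
 [318.57940094 206.12552039]] pawl front bottom [[313.26752658 206.1264664 ]]
side: post front bottom [[356.1260811  264.42701833]
 [362.23618971 268.88847349]
 [367.02799821 266.66366531]]
```

View pics/z15.png

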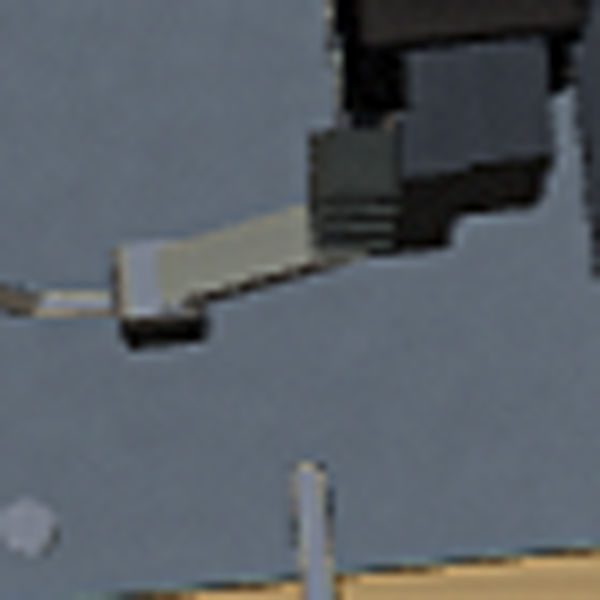

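>>> play_rows(
  travel=[
    [0,3.5,1],
    [8,4.5,1],
    [16,5,1],
    [24,6,1],
    [32,7,1],
    [40,7.5,1],
    [48,8,1],
    [54,9,1],
    [60,9.5,1],
    [60,9.5,1],
    [60,9.5,1],
  ],
  dr=[
    [0,0,0],
    [0,0,0],
    [0,0,0],
    [0,0,0],
    [0,0,0],
    [0,0,0],
    [0,0,0],
    [0,0,0],
    [0,0,0],
    [0,0,0],
    [0,0,0],
  ],
  fingers=[1,1,1,1,1,1,1,1,1,1,1],
)

```text
clock: 13.5
tool_pos: [0.5699, -0.0385, 0.0391]
tool_rot: [[-0.864, -0.088, 0.496], [-0.074, 0.996, 0.047], [-0.498, 0.004, -0.867]]
ft_force: [-0.5, 0.3, -0.1]
finger_gap: 0.152
```

Run:
```python
from plan import *
T=snap('top','top9');S=snap('side','side9');s=manip.state();print(s['clock'],s['tool_pos'],s['finger_gap'],s['ft_force'],s['torque'])
t=s['tool_pos']+s['tool_rot']@TT;print('exp in stand',Rs.T@(t-so)*1000)
cv2.imwrite('pics/z16.png',np.hstack([cv2.resize(T['pixels'][170:240,295:365],(400,400),interpolation=2),cv2.resize(S['pixels'][210:280,330:400],(400,400),interpolation=2)]))
```

```text
13.6 [ 0.5698724  -0.03851332  0.03912828] 0.1475500160066512 [-0.12235323 -0.12682271 -0.51163073] [-0.02664636  0.29930255 -0.04472218]
exp in stand [-9.07368814 19.8414102  84.11715517]
```

View pics/z16.png

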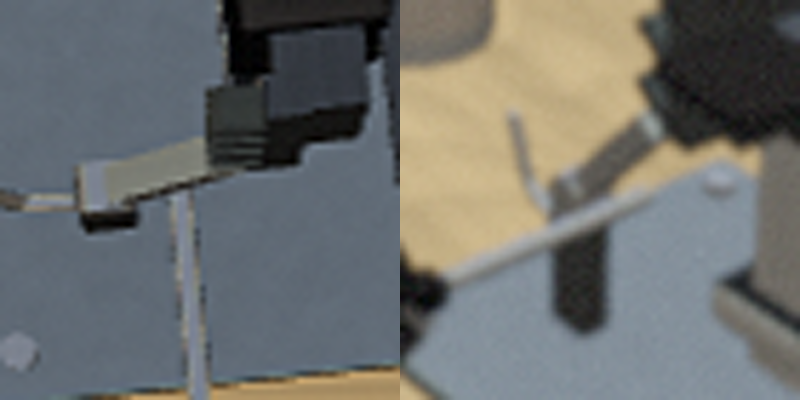

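>>> play_rows(
  travel=[
    [-0.1,1.2,3.5],
    [-0.2,2.3,7],
    [-0.3,3.5,9.5],
    [-0.4,4.6,12],
    [-0.6,6.3,14.3],
    [-0.7,8,16.5],
    [-0.9,10.1,18.5],
    [-1.1,12.2,20.5],
  ],
  dr=[
    [0,0,0],
    [0,0,0],
    [0,0,0],
    [0,0,0],
    [0,0,0],
    [0,0,0],
    [0,0,0],
    [0,0,0],
  ],
  fingers=[1,1,1,1,1,1,1,1],
)

```text
clock: 14.6
tool_pos: [0.5691, -0.0261, 0.06]
tool_rot: [[-0.863, -0.088, 0.497], [-0.075, 0.996, 0.047], [-0.499, 0.003, -0.867]]
ft_force: [0.4, 0.7, -0.6]
finger_gap: 0.148
```

Run:
```python
from plan import *
T=snap('top','top10');S=snap('side','side10');s=manip.state();print(s['clock'],s['tool_pos'],s['finger_gap'],s['ft_force'],s['torque'])
t=s['tool_pos']+s['tool_rot']@TT;print('exp in stand',Rs.T@(t-so)*1000)
cv2.imwrite('pics/z17.png',np.hstack([cv2.resize(T['pixels'][170:240,295:365],(400,400),interpolation=2),cv2.resize(S['pixels'][210:280,330:400],(400,400),interpolation=2)]))
```

```text
14.7 [ 0.56932901 -0.02601676  0.06029439] 0.15149791881668637 [ 0.44921344 -0.59102122 -0.57543395] [ 0.01830339  0.28966992 -0.02770985]
exp in stand [ -8.53232947  32.39766131 105.40164284]
```

View pics/z17.png

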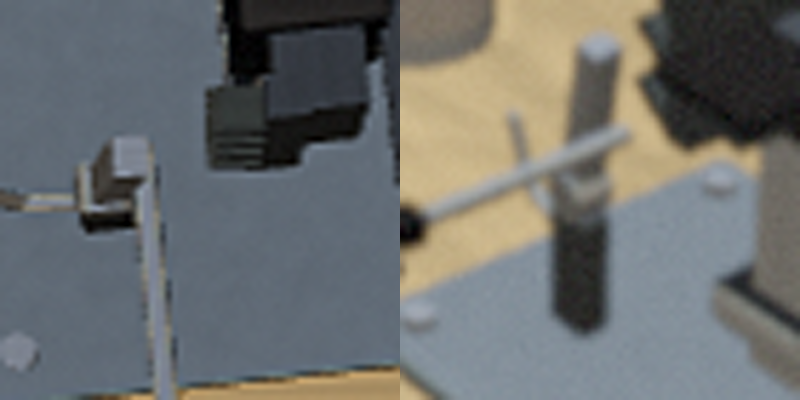

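>>> play_rows(
  travel=[
    [-0.2,2.5,1.6],
    [-0.5,5,3.2],
    [-0.7,7.8,4.5],
    [-1,10.6,5.4],
    [-1.3,13.8,6],
    [-1.5,16.8,6.6],
    [-1.8,20,6.6],
    [-2.1,23.2,6.6],
    [-2.1,23.2,6.6],
    [-2.1,23.2,6.6],
  ],
  dr=[
    [0,0,0],
    [0,0,0],
    [0,0,0],
    [0,0,0],
    [0,0,0],
    [0,0,0],
    [0,0,0],
    [0,0,0],
    [0,0,0],
    [0,0,0],
  ],
  fingers=[1,1,1,1,1,1,1,1,1,1],
)

```text
clock: 15.95
tool_pos: [0.5669, -0.0031, 0.0663]
tool_rot: [[-0.864, -0.088, 0.497], [-0.074, 0.996, 0.047], [-0.499, 0.003, -0.867]]
ft_force: [-0.3, 0.6, 0.1]
finger_gap: 0.151
```

Run:
```python
from plan import *
T=snap('top','top11');S=snap('side','side11');s=manip.state();print(s['clock'],s['tool_pos'],s['finger_gap'],s['ft_force'],s['torque'])
cv2.imwrite('pics/z18.png',np.hstack([cv2.resize(T['pixels'][170:240,275:345],(400,400),interpolation=2),cv2.resize(S['pixels'][210:280,330:400],(400,400),interpolation=2)]))
```

```text
16.05 [ 0.5669444  -0.00321357  0.06634181] 0.15399276478206395 [ 0.77166018  0.53859827 -0.8788508 ] [-0.03669626  0.24352816  0.04499537]
```

View pics/z18.png

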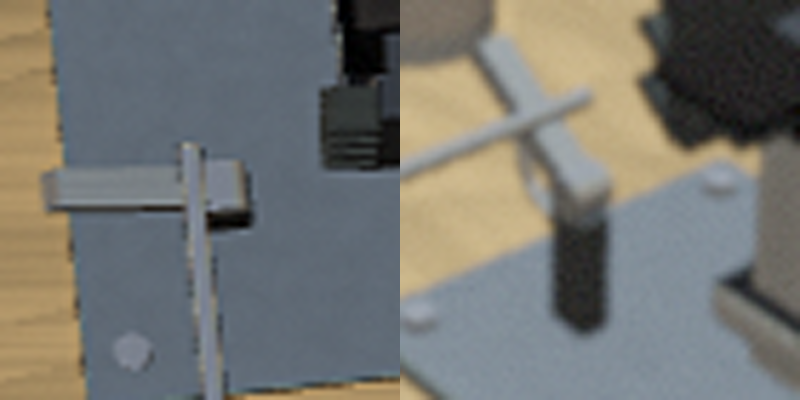

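Run:
```python
from plan import *
from scipy.spatial.transform import Slerp
s=manip.state();Rt=rz(9);to=np.array([.4541,.3147,0])
R2=Rins(60,9,7);tip=to+Rt@[.085,0,.013];p2=tip-R2@TT
print('pw',p2,ik(p2,R2).round(0),'real tip',p2-.034*R2[:,2])
start=s['tool_pos'];A=start+np.array([-.13,-.012,.13])
dA=(A-start)*1000;print(dA)
delta(p2+[0,0,.1],R2)
sl=Slerp([0,1],Ro.from_matrix([s['tool_rot'],R2]))
for k in np.linspace(0,1,7):
    R=sl(k).as_matrix();p=A+(p2+[0,0,.1]-A)*k;q=ik(p,R);print(ok(q),q.round(0))
```

```text
pw [ 0.42869559  0.31057509 -0.01890462] [ 37.  -2. 115. -14.  47. -54.] real tip [0.41557429 0.30849688 0.01239254]
[-130.  -12.  130.]
travel [-138.2, 313.8, 14.8] dr [-1.04, 6.84, 3.98] |dp| 343.0 |dr| 8.0
True [ -20.  -35.  115.   13.   73. -115.]
True [  -8.  -34.  116.    7.   70. -104.]
True [  4. -31. 117.   1.  67. -93.]
True [ 14. -27. 116.  -4.  65. -82.]
True [ 23. -22. 115.  -7.  63. -72.]
True [ 31. -15. 112. -10.  61. -64.]
True [ 37.  -9. 109. -12.  60. -58.]
```

>>> play_rows(
  travel=[
    [0,0,12],
    [-10,-1,25],
    [-50,-5,45],
    [-100,-9,85],
    [-130,-12,125],
    [-130,30,130],
    [-130,85,130],
    [-132,145,130],
    [-134,205,130],
    [-136,260,125],
    [-138,314,115],
    [-138,314,115],
  ],
  dr=[
    [0,0,0],
    [0,0,0],
    [0,0,0],
    [0,0,0],
    [0,0,0],
    [0,1,0.5],
    [0,2,1],
    [-0.5,3.5,2],
    [-0.7,5,3],
    [-1,6,3.5],
    [-1,6.8,4],
    [-1,6.8,4],
  ],
  fingers=[1,1,1,1,1,1,1,1,1,1,1,1],
)

```text
clock: 17.55
tool_pos: [0.4278, 0.3142, 0.1805]
tool_rot: [[-0.909, -0.162, 0.384], [-0.149, 0.987, 0.064], [-0.389, 0.001, -0.921]]
ft_force: [-0.3, -0.8, -0.8]
finger_gap: 0.154
```

Run:
```python
from plan import *
s=manip.state();Rt=rz(9);to=np.array([.4541,.3147,0])
R2=Rins(60,9,7);tip=to+Rt@[.085,0,.013];p2=tip-R2@TT
print(s['clock'],s['tool_pos'],s['finger_gap'],s['ft_force']);delta(p2+[0,0,.04],R2)
T=snap('top','top12');S=snap('side','side12')
```

```text
17.55 [0.42783452 0.31419531 0.18052743] 0.15447158118015392 [-0.29667867 -0.75272606 -0.77113924]
travel [0.9, -3.6, -159.4] dr [-0.03, -0.09, -0.34] |dp| 159.0 |dr| 0.3
```

View pics/top12.png

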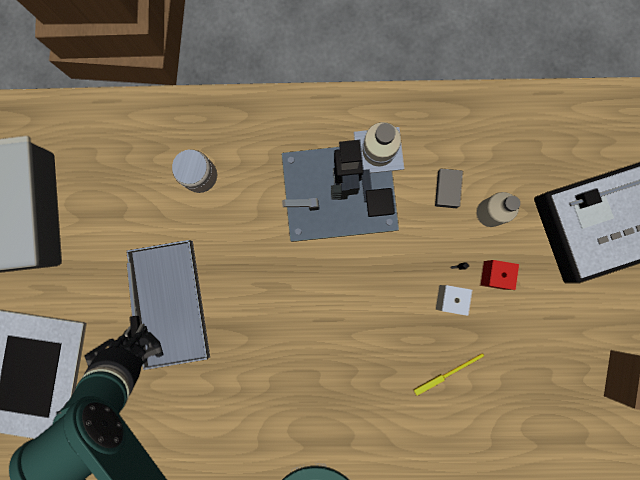

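View pics/side12.png

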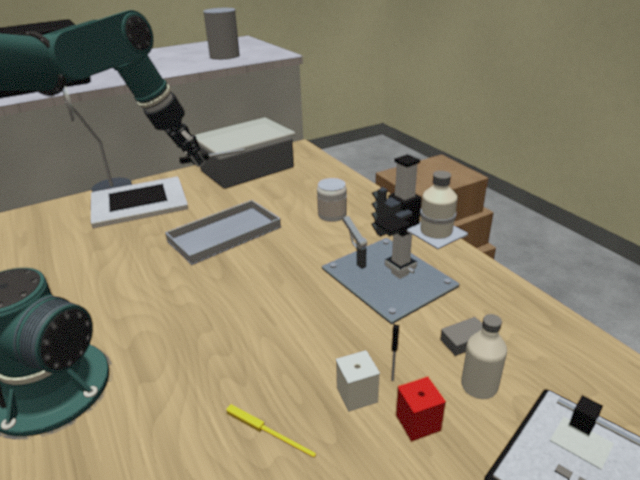

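>>> play_rows(
  travel=[
    [0,-1,-30],
    [0.5,-2,-65],
    [1,-3,-100],
    [1,-4,-130],
    [1,-4,-145],
    [1,-4,-155],
    [1,-4,-155],
  ],
  dr=[
    [0,0,0],
    [0,0,0],
    [0,0,0],
    [0,0,0],
    [0,0,0],
    [0,0,0],
    [0,0,0],
  ],
  fingers=[1,1,1,1,1,1,1],
)

```text
clock: 18.52
tool_pos: [0.4303, 0.3066, 0.0267]
tool_rot: [[-0.909, -0.156, 0.387], [-0.143, 0.988, 0.062], [-0.392, 0.001, -0.92]]
ft_force: [-0.9, -0.3, 0.1]
finger_gap: 0.152
```

Run:
```python
from plan import *
s=manip.state();Rt=rz(9);to=np.array([.4541,.3147,0])
R2=Rins(60,9,7);tip=to+Rt@[.085,0,.013];p2=tip-R2@TT
print(s['clock'],s['tool_pos'],s['finger_gap'],s['ft_force']);delta(p2,R2)
T=snap('top','top13');S=snap('side','side13')
t=s['tool_pos']+s['tool_rot']@TT;print(t,proj(T,t),proj(S,t))
cv2.imwrite('pics/z19.png',np.hstack([cv2.resize(T['pixels'][230:380,100:250],(400,400),interpolation=2),cv2.resize(S['pixels'][160:280,160:280],(400,400),interpolation=2)]))
```

```text
18.525 [0.43031603 0.30664713 0.02674262] 0.15195610672552395 [-0.91925914 -0.3300727   0.12751301]
travel [-1.6, 3.9, -45.6] dr [-0.06, 0.07, 0.01] |dp| 46.0 |dr| 0.1
[0.53963817 0.32401683 0.05879792] [[158.05164008 263.7244153 ]] [[251.94809242 203.8958353 ]]
```

View pics/z19.png

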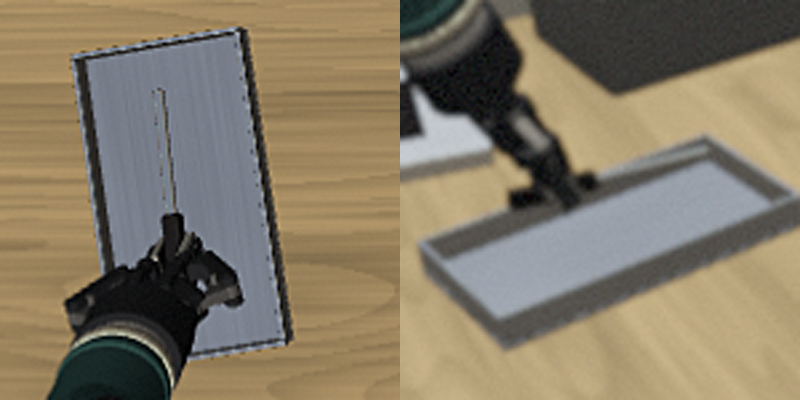

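>>> play_rows(
  travel=[
    [-0.5,1,-12],
    [-1,2,-24],
    [-1.5,4,-33],
    [-1.5,4,-40],
    [-1.5,4,-43],
    [-1.5,4,-43],
    [-1.5,4,-43],
  ],
  dr=[
    [0,0,0],
    [0,0,0],
    [0,0,0],
    [0,0,0],
    [0,0,0],
    [0,0,0],
    [0,0,0],
  ],
  fingers=[1,1,1,1,1,1,1],
)

```text
clock: 19.5
tool_pos: [0.4288, 0.3111, -0.0162]
tool_rot: [[-0.908, -0.157, 0.387], [-0.144, 0.988, 0.063], [-0.392, 0.001, -0.92]]
ft_force: [0.1, 1.2, -0.1]
finger_gap: 0.15
```

Run:
```python
from plan import *
s=manip.state();Rt=rz(9);to=np.array([.4541,.3147,0])
R2=Rins(60,9,7);tip=to+Rt@[.085,0,.013];p2=tip-R2@TT
print(s['clock'],s['tool_pos'],s['finger_gap'],s['ft_force'],s['torque']);delta(p2,R2)
```

```text
19.5 [ 0.42879546  0.31111256 -0.01615443] 0.1498695529045967 [ 0.06354691  1.18261274 -0.0514061 ] [-0.06937108  0.23419773 -0.07213083]
travel [-0.1, -0.5, -2.8] dr [-0.07, 0.09, -0.03] |dp| 3.0 |dr| 0.1
```

>>> play_rows(
  travel=[
    [0,0,0],
    [0,0,0],
    [0,0,0],
    [0,0,0],
    [0,0,0],
    [-5,-1,12],
    [-14,-2,34],
    [-25,-4,60],
    [-35,-6,90],
    [-35,-6,130],
  ],
  dr=[
    [0,0,0],
    [0,0,0],
    [0,0,0],
    [0,0,0],
    [0,0,0],
    [0,0,0],
    [0,0,0],
    [0,0,0],
    [0,0,0],
    [0,0,0],
  ],
  fingers=[0.75,0.65,0.55,0.55,0.55,0.55,0.55,0.55,0.55,0.55],
)

```text
clock: 20.75
tool_pos: [0.3919, 0.3043, 0.114]
tool_rot: [[-0.909, -0.158, 0.385], [-0.145, 0.987, 0.062], [-0.39, 0.0, -0.921]]
ft_force: [1.5, -0.2, 0.7]
finger_gap: 0.453
```

Run:
```python
from plan import *
s=manip.state();print(s['clock'],s['tool_pos'],s['finger_gap'],s['ft_force'])
T=snap('top','top14');S=snap('side','side14')
cv2.imwrite('pics/z19b.png',np.hstack([cv2.resize(T['pixels'][230:380,100:250],(400,400),interpolation=2),cv2.resize(S['pixels'][160:280,160:280],(400,400),interpolation=2)]))
R=np.array([[1,0,0],[0,-1,0],[0,0,-1.]])
```

```text
20.75 [0.39188543 0.30432595 0.11402551] 0.45288375204605374 [ 1.49795608 -0.16247451  0.68178865]
```

View pics/z19b.png

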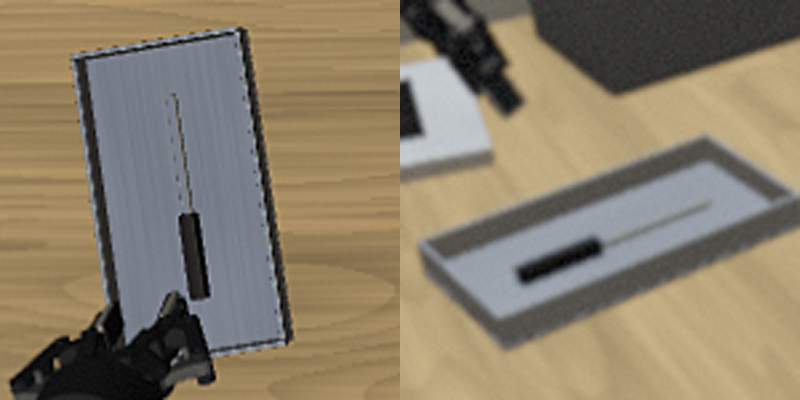

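Run:
```python
from plan import *
from scipy.spatial.transform import Slerp
s=manip.state();R2=Rins(80,5.2)
tip=stw([-57,-80,240]);p2=tip+.034*R2[:,2]
dp,dr=delta(p2,R2);print(p2)
sl=Slerp([0,1],Ro.from_matrix([s['tool_rot'],R2]))
A=s['tool_pos']
for k in np.linspace(0,1,8):
    R=sl(k).as_matrix();p=A+dp/1e3*k+np.array([-.04,0,.1])*np.sin(np.pi*k);q=ik(p,R);print(ok(q),q.round(0),((p-A)*1000).round(0),'tip',(p-.034*R[:,2]).round(3))
for z in(200,120):
    p=stw([-57,-80,z])+.034*R2[:,2];print(ik(p,R2).round(0),ok(ik(p,R2)))
```

```text
travel [246.6, -439.9, 85.5] dr [-2.09, 13.55, -3.81] |dp| 511.0 |dr| 14.2
[ 0.64276494 -0.13250171  0.20651654]
True [ 39. -15. 109. -13.  65. -56.] [0. 0. 0.] tip [0.383 0.305 0.152]
True [ 29. -20. 106.  -7.  73. -68.] [ 18. -63.  56.] tip [0.402 0.242 0.208]
True [ 18. -21. 101.  -3.  81. -80.] [  39. -126.  103.] tip [0.424 0.18  0.256]
True [  7. -19.  95.   0.  86. -90.] [  67. -189.  134.] tip [0.453 0.117 0.288]
True [ -2. -14.  90.   3.  88. -99.] [ 102. -251.  146.] tip [0.489 0.055 0.3  ]
True [  -9.   -7.   85.    4.   89. -105.] [ 145. -314.  139.] tip [ 0.533 -0.008  0.293]
True [ -15.    1.   79.    4.   89. -110.] [ 194. -377.  117.] tip [ 0.583 -0.07   0.271]
True [ -19.   11.   71.    4.   88. -114.] [ 247. -440.   86.] tip [ 0.637 -0.133  0.24 ]
[ -19.   12.   75.    4.   84. -114.] True
[ -19.   14.   82.    4.   75. -115.] True
```

>>> play_rows(
  travel=[
    [5,-20,40],
    [15,-55,70],
    [30,-100,100],
    [45,-145,120],
    [67,-190,134],
    [85,-225,144],
    [110,-270,146],
    [145,-320,139],
    [180,-370,120],
    [215,-410,105],
    [247,-440,86],
    [247,-440,86],
  ],
  dr=[
    [0,0,0],
    [-0.2,1.5,-0.5],
    [-0.4,3,-1],
    [-0.7,4.5,-1.3],
    [-0.9,6,-1.7],
    [-1.1,7.5,-2.1],
    [-1.4,9,-2.5],
    [-1.6,10.5,-3],
    [-1.8,12,-3.4],
    [-2,13,-3.7],
    [-2.1,13.6,-3.8],
    [-2.1,13.6,-3.8],
  ],
  fingers=[0.55,0.55,1,1,1,1,1,1,1,1,1,1],
)

```text
clock: 22.35
tool_pos: [0.64, -0.137, 0.194]
tool_rot: [[-0.984, -0.089, 0.154], [-0.088, 0.996, 0.01], [-0.154, -0.003, -0.988]]
ft_force: [-0.1, 0.4, 0.2]
finger_gap: -0.002
```

Run:
```python
from plan import *
s=manip.state();print(s['clock'],s['tool_pos'],s['finger_gap'],s['ft_force'])
R2=Rins(80,5.2);delta(stw([-57,-80,200])+.034*R2[:,2],R2)
T=snap('top','top15');S=snap('side','side15')
cv2.imwrite('pics/z20.png',np.hstack([cv2.resize(T['pixels'][110:250,270:410],(400,400),interpolation=2),cv2.resize(S['pixels'][130:310,310:490],(400,400),interpolation=2)]))
```

```text
22.35 [ 0.6400283  -0.13697518  0.19398675] -0.001522194260544164 [-0.12601711  0.3609267   0.1887388 ]
travel [2.7, 4.5, -27.5] dr [0.29, -1.13, 0.11] |dp| 28.0 |dr| 1.2
```

View pics/z20.png

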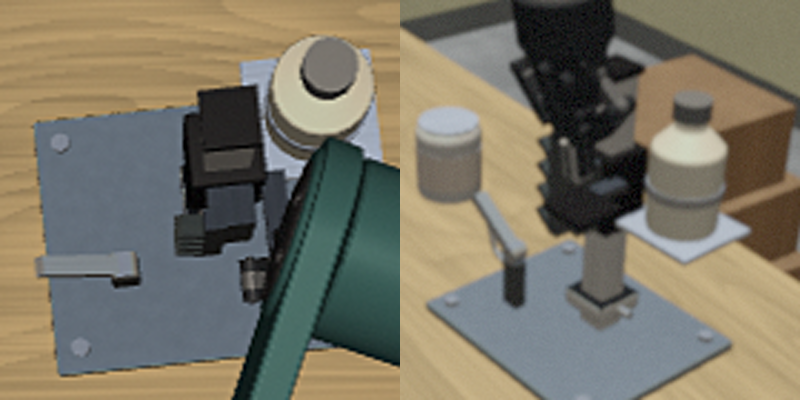

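>>> play_rows(
  travel=[
    [0,0,-5],
    [0,0,-15],
    [0,0,-22],
    [0,0,-29],
    [0,0,-34],
    [0,0,-37],
    [0,0,-40],
    [0,0,-43],
    [0,0,-46],
    [0,0,-49],
    [0,0,-52],
    [0,0,-55],
  ],
  dr=[
    [0,0,0],
    [0,0,0],
    [0,0,0],
    [0,0,0],
    [0,0,0],
    [0,0,0],
    [0,0,0],
    [0,0,0],
    [0,0,0],
    [0,0,0],
    [0,0,0],
    [0,0,0],
  ],
  fingers=[1,1,1,1,1,1,1,1,1,1,1,1],
)

```text
clock: 23.95
tool_pos: [0.6403, -0.1349, 0.1464]
tool_rot: [[-0.982, -0.092, 0.162], [-0.092, 0.996, 0.009], [-0.162, -0.006, -0.987]]
ft_force: [-3.4, 1.8, 7.2]
finger_gap: -0.0
```

```bash
python3 log.py|tail -c 200
```

```text
8.765, 12.08, 76.885, 3.492, 82.348, -114.261] [-0.1, 0.6, 2.1, 0.1, -2.6, -0.1] [0.6403, -0.1349, 0.1464] [[-0.982, -0.092, 0.162], [-0.092, 0.996, 0.009], [-0.162, -0.006, -0.987]] [-3.4  1.8  7.2]
```

>>> play_rows(
  travel=[
    [0,0,-4],
    [0,0,-8],
    [0,0,-12],
    [0,0,-16],
    [0,0,-20],
    [0,0,-24],
    [0,0,-28],
    [0,0,-32],
    [0,0,-36],
    [0,0,-40],
    [0,0,-43],
    [0,0,-46],
  ],
  dr=[
    [0,0,0],
    [0,0,0],
    [0,0,0],
    [0,0,0],
    [0,0,0],
    [0,0,0],
    [0,0,0],
    [0,0,0],
    [0,0,0],
    [0,0,0],
    [0,0,0],
    [0,0,0],
  ],
  fingers=[1,1,1,1,1,1,1,1,1,1,1,1],
)

```text
clock: 25.45
tool_pos: [0.6402, -0.1349, 0.1001]
tool_rot: [[-0.983, -0.092, 0.162], [-0.092, 0.996, 0.009], [-0.162, -0.006, -0.987]]
ft_force: [-4.8, 0.9, 7.2]
finger_gap: 0.004
```

Run:
```python
from plan import *
s=manip.state();print(s['clock'],s['tool_pos'],s['ft_force'])
S=snap('side','side16')
cv2.imwrite('pics/z21.png',cv2.resize(S['pixels'][130:310,310:490],(600,600),interpolation=2))
```

```text
25.45 [ 0.64024488 -0.13488807  0.10007957] [-4.77203471  0.94408751  7.18995521]
```

View pics/z21.png

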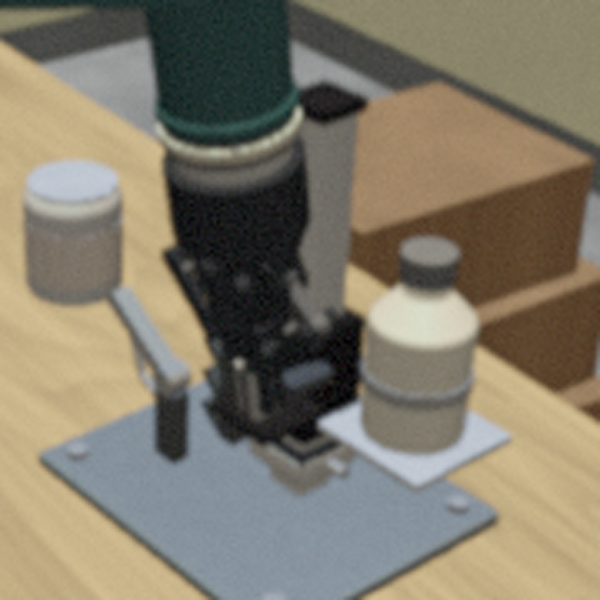

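>>> play_rows(
  travel=[
    [0,0,-2.5],
    [0,0,-5],
    [0,0,-7.5],
    [0,0,-10],
  ],
  dr=[
    [0,0,0],
    [0,0,0],
    [0,0,0],
    [0,0,0],
  ],
  fingers=[1,1,1,1],
)

```text
clock: 26.0
tool_pos: [0.6404, -0.1349, 0.0901]
tool_rot: [[-0.982, -0.092, 0.162], [-0.092, 0.996, 0.009], [-0.162, -0.006, -0.987]]
ft_force: [-4.1, 1.1, 6.9]
finger_gap: 0.002
```

>>> play_rows(
  travel=[
    [0,0,-1.5],
    [0,0,-3],
    [0,0,-4],
  ],
  dr=[
    [0,0,0],
    [0,0,0],
    [0,0,0],
  ],
  fingers=[1,1,1],
)

```text
clock: 26.38
tool_pos: [0.6404, -0.1349, 0.087]
tool_rot: [[-0.982, -0.092, 0.162], [-0.092, 0.996, 0.009], [-0.163, -0.006, -0.987]]
ft_force: [-6.9, 2.1, 11.2]
finger_gap: 0.003
```

>>> play_rows(
  travel=[
    [0,0,-1],
    [0,0,-2],
    [0,0,-2],
  ],
  dr=[
    [0,0,0],
    [0,0,0],
    [0,0,0],
  ],
  fingers=[1,1,1],
)

```text
clock: 26.75
tool_pos: [0.6405, -0.135, 0.0869]
tool_rot: [[-0.982, -0.092, 0.164], [-0.092, 0.996, 0.008], [-0.164, -0.007, -0.987]]
ft_force: [-9.0, 2.9, 15.5]
finger_gap: -0.002
```

>>> play_rows(
  travel=[
    [0,0,-1],
    [0,0,-2],
    [0,0,-2],
  ],
  dr=[
    [0,0,0],
    [0,0,0],
    [0,0,0],
  ],
  fingers=[1,1,1],
)

```text
clock: 27.12
tool_pos: [0.6406, -0.135, 0.0868]
tool_rot: [[-0.982, -0.092, 0.165], [-0.092, 0.996, 0.008], [-0.165, -0.007, -0.986]]
ft_force: [-11.6, 3.5, 20.5]
finger_gap: 0.001
```

Run:
```python
from plan import *
s=manip.state();print(s['clock'],s['tool_pos'],s['ft_force'])
S=snap('side','side17')
cv2.imwrite('pics/z22.png',cv2.resize(S['pixels'][210:290,350:450],(750,600),interpolation=2))
```

```text
27.125 [ 0.64057141 -0.13502351  0.08678173] [-11.63919918   3.50291744  20.53798043]
```

View pics/z22.png

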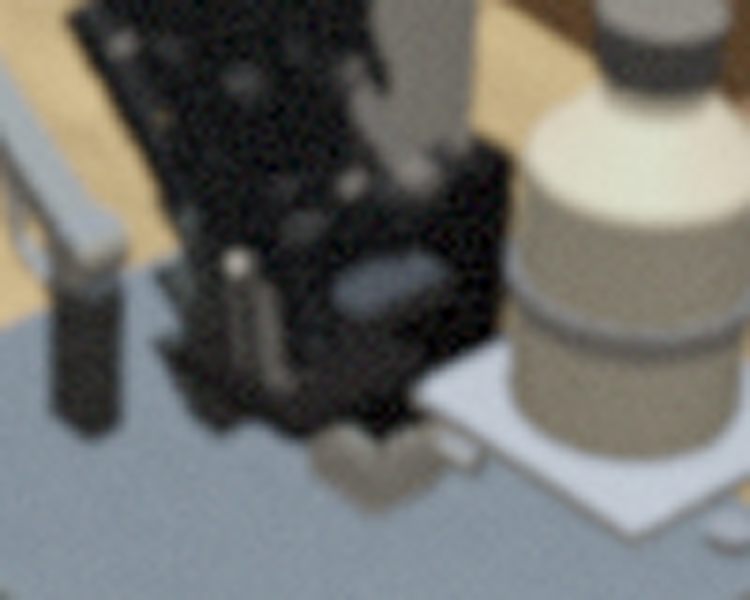

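>>> play_rows(
  travel=[
    [0,0,4],
    [0,0,9],
    [-2,0,25],
    [-15,0,60],
    [-40,2,100],
    [-80,4,150],
    [-120,6,190],
    [-160,8,200],
    [-200,10,200],
    [-200,10,200],
  ],
  dr=[
    [0,0,0],
    [0,0,0],
    [0,0,0],
    [0,0,0],
    [0,0,0],
    [0,0,0],
    [0,0,0],
    [0,0,0],
    [0,0,0],
    [0,0,0],
  ],
  fingers=[1,1,1,1,1,1,1,1,1,1],
)

```text
clock: 28.42
tool_pos: [0.4391, -0.1252, 0.2821]
tool_rot: [[-0.982, -0.09, 0.164], [-0.09, 0.996, 0.007], [-0.164, -0.008, -0.986]]
ft_force: [1.1, -0.2, -0.1]
finger_gap: 0.003
```

Run:
```python
from plan import *
s=manip.state();print(s['clock'],s['tool_pos'],s['ft_force'])
S=snap('side','side18');T=snap('top','top18')
cv2.imwrite('pics/z23.png',cv2.resize(S['pixels'][180:290,330:470],(764,600),interpolation=2))
```

```text
28.425 [ 0.43905582 -0.12517567  0.28213245] [ 1.0902333  -0.1999668  -0.08497558]
```

View pics/z23.png

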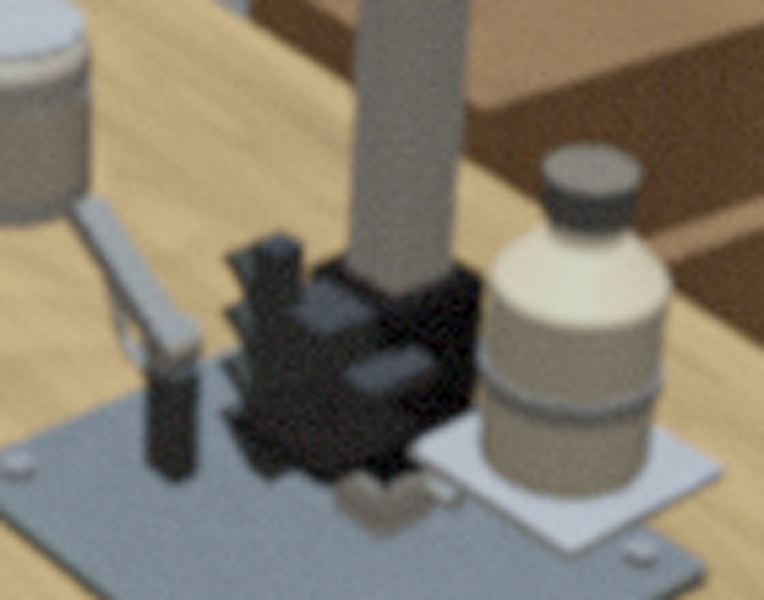

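View pics/top18.png

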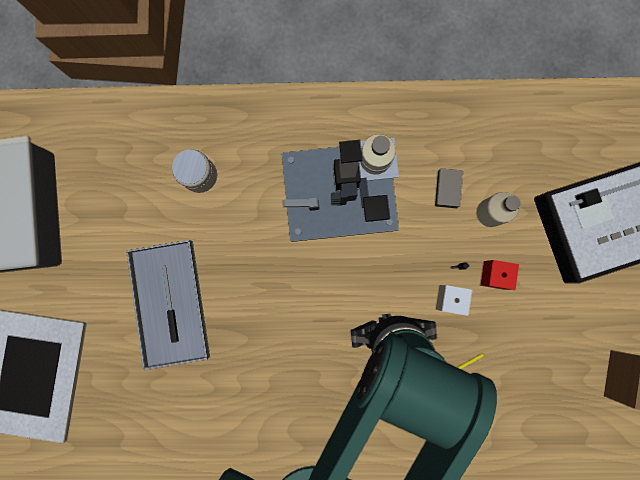

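View pics/side18.png

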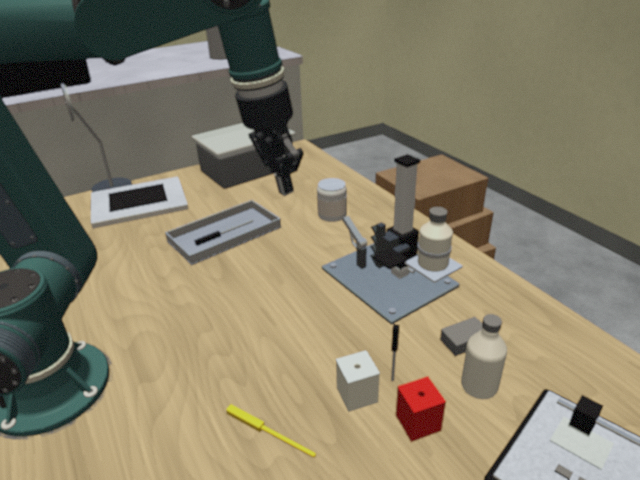

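```bash
python3 -c "
from h import *
print(job.job_done())"
```

```text
the job is handed in; nothing more can be done
None
```

The job is handed in at about 28 s; `job_done()` gave no verdict. I did the four steps in order:
1. I drew the rod straight up out of the white stand.
2. I flicked the pawl over with the rod's tip until it fell back on its stop.
3. I laid the rod in the tray.
4. I pressed the carriage down until its travel stopped and the force rose from about 7 N to about 20 N.

**Last checks:** The final pictures show:
- **Pawl:** thrown back.
- **Carriage:** seated on its collar, with the pad about 120 mm above the bench. That agrees with the collar at about 50 mm that I measured from the image.
- **Rod:** flat inside the tray.
- **Stand and neighbours:** the white stand is upright in its place, and wash bottle, tin and slide box are where they were.
- **Arm:** clear of everything.

**What disagreed or went wrong:**
- **TCP offset:** The reported TCP lay about 34 mm beyond the fingertips seen in the images. I worked with the camera-based offset. Gripping the rod confirmed it, as did the reported TCP going 16 mm below the bench over the tray without touching anything.
- **Yellow look-alike:** The unlisted yellow rod was knocked over during the approach, probably by the arm or gripper. It is lying on the bench.
- **Tip position:** The rod tip seen in the images was 2 to 4 mm off the computed one. I allowed for this when slipping it under the pawl.

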